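Skewer a stack of coil stop rings and hang it on the stand

ROBOT

A 6-joint arm with a two-finger parallel gripper is mounted at the origin on the work surface. World frame = base frame: x ahead of the robot, y to its left, z up, the work surface at z = 0. Lengths are in m, angles in rad, forces in N, time in s.
With the tool pointing down it reaches from about 0.35 to 0.925 m from the base axis. Payload 6.4 kg.
Tool frame: the origin (TCP) lies midway between the tips of the shut fingers; the grasp point (between the pads) lies ctrl.pinch_z behind it (ctrl.pinch_z is the distance from the TCP to the grasp point, in m); z points along the fingers, x is the direction in which the jaws open and shut, and the axes are right-handed (so a half turn about z gives the same grasp; the last joint's range is limited). The gripper opens to 85 mm and grips with 20 to 120 N. Pads are 22 mm wide; open, the fingers measure 114 mm over their backs; the gripper's body (76 mm by 85 mm) begins 54 mm behind the grasp point. The pads swing forward as they close: fully open they stand 13 mm farther back than shut.
Start: joints at [1.104, 0.245, 1.558, -0, 1.339, -0.174], TCP at [0.188, 0.622, 0.231] pointing down, gripper open.
Joint ranges: [-3.13, 3.13], [-1.02, 2.26], [0.13, 2.54], [-0.95, 4.09], [0.21, 2.88], [-2.74, 2.74]. Speed limits (rad/s): [2.57, 2.57, 3.14, 3.14, 3.14, 3.14].

INTERFACE

Orientations are given as a unit quaternion [w, x, y, z].
In Python, from cell import ctrl gives the robot as it stands.
- The arm moves only by the shell command python3 -m crank 'ROWS' [OPENING] [FORCE]. ROWS is JSON, a list of rows, each an object with "xyz": the shift along the tool's x, y, z in m, a list of three; "turn": the turn about the tool's z in degrees. A call has exactly 8 rows; each row shifts and turns the commanded pose from where the row before left it, along the tool's axes as they then stand; what a row does not reach is not made up. A row lasts 1/10 s, in which the tool goes at most 50 mm and 8.59 degrees, less where a joint would pass 70% of its speed; a pose out of reach is approached as far as the arm can. A call with a gripper value outside its range is refused whole. OPENING is the opening, from 0 (shut) to 1 (fully open), set as the call begins (- or left out, the last holds). The fingers move at their own pace and stop on an object; FORCE is the grip in N (left out, the last holds). Time passes only in rows, so rows that do not move let the fingers close, or fill a call up. It gives the time, the measured TCP pose, the force and the opening at its end, in the units of the state.
- ctrl.state(): the state, without advancing time (a new reading comes with each control period).
- ctrl.snapshot(name): name is "scene" or "side" or "wrist"; returns the picture (384x512x3 uint8, red, green, blue); there is no depth.
- ctrl.camera_info(name): a dict with "fx", "fy", "cx", "cy" (pixels), "world_to_cam" (4x4, takes a point from world to camera coordinates); the wrist camera has in their place "tool_from_camera" (4x4, takes a point from camera to tool coordinates, whose origin is the TCP and whose axes are the tool frame's). Camera axes: x right, y down, z forward; pixel columns grow to the right and rows downward; lengths in m; the calibration is good to about 2 mm. A picture is of the moment at which its call begins: read the wrist's pose just before it. camera_info takes no time and is no camera call.
- ctrl.hand_in(): hands the job in, once; it reports no verdict.
The state is a dict: "time_s": time; "q": joint angles; "qd": joint speeds; "tau": joint torques, N m; "position": TCP position; "eef_rot": TCP orientation; "ft_force": force on the tool from outside, world axes, zero at the start; "ft_torque": the same for the moment, N m; "width": finger opening in m.
Only numpy, scipy, OpenCV 4.12 (cv2) and the standard library are available. Lean on these libraries where they do the work, as an engineer would, in place of code of your own. Each camera call takes 0.05 s, during which the arm holds its last target.

TASK

Take the handled skewer, thread it down the slope through all three nylon rings lying in the tilted two-rail rack, and push on gently until its collar has packed the rings tight against the stop, wherever that is set. Lift them off together as one stack. Then rest the loaded skewer across the two wire forks of the stand, its neck (the bare length between handle and collar) in one fork and its rod in the other with all the rings between the forks, let go, and leave the other things on the bench where they are.

Things in the scene. Friction and masses are not known exactly. Their poses are not given: they have to be found in the camera images.
- skewer: Loose skewer, 235 mm, 110 g, lying level. Origin on the rod axis at the collar's front face (15 mm up at the start); x along the rod to the tip, z up. Steel rod 8 mm thick to x = 120 mm, the last 12 mm tapering to 3 mm; collar 29 mm across, x = -5 to 0; neck (bare 8 mm rod) x = -45 to -5; handle behind that. Centre of mass in the neck: grip firmly.
- skewer_handle (a point): Middle of the skewer's brown wooden handle, on the rod axis at x = -80 mm of the skewer. The handle is a block 70 mm long (x), 20 mm wide (y), 30 mm high (z), to be gripped across its width from above.
- ring_top: Upper of three alike white nylon rings (40 mm outside, 14 mm hole, 14 mm thick, about 25 g), loose in the rack one after another down the slope with about 2 mm between them. Origin at the ring's centre, x along the hole (pointing down the slope at the start).
- ring_mid: Middle of the three rings, same size and frame as ring_top.
- ring_low: Lowest of the three rings, same size and frame as ring_top; the stop bar is set 1 to 19 mm below it, differently each time; its place is not measured and must be felt: a steady push packs the rings against it (firm, does not yield).
- rack: Fixed rack: cradle of two parallel round aluminium rails (8 mm thick, 34 mm between centres), open above and at its upper end, sloping 18 degrees down towards the rack's +x, on a grey base 130 x 70 x 10 mm. Origin at the centre of the base's underside, x level, z up. A round stop bar lies between the rails under the rod's way; the way on is free for a 120 mm rod entering from the upper end on the same slope.
- rack_axis (a point): Point on the rings' common hole axis, 72 mm above the rack's origin, where the middle ring's centre starts (the others 16 mm up and down the slope). The axis points (0.951, 0, -0.309) in the rack's frame. Rails from 38 mm before to 52 mm past this point, their tops 13 mm below the axis; the stop bar's top is 10 mm below the axis.
- stand: Fixed stand: dark steel base 140 x 50 x 8 mm with an upright wire Y fork at each end, 110 mm apart. Origin at the centre of the base's underside, x along the line from fork_a to fork_b, z up. The crotch of each Y is 74 mm and its prong tips 95 mm above the bench; the mouth is about 26 mm wide (along y) at the top and narrows downwards, the wires are 6 mm thick.
- fork_a (a point): Point at the fork at the stand's -x end where the axis of an 8 mm rod lying in the crotch comes to rest (85 mm above the bench).
- fork_b (a point): The same point of the other fork, at the stand's +x end.
- target_a: Bystander: red plastic drop target lying flat, 96 x 26 x 8 mm, loose; origin under its blade's centre.
- target_b: Bystander: second red drop target, alike.
- leveller: Bystander: iron leg leveller standing on its 44 mm foot, 59 mm high; origin at the centre of its underside.
- coil_stop: Bystander: solid white nylon coil stop without a hole, 34 mm foot, 30 mm high; origin at the centre of its underside.
Not all that is in view belongs to the job. Leave any green or orange look-alike of the ring_low alone.

How it is judged:
On the way, in this order (a step that is already met when the one before it is completed fails the run):
1. the rod runs through all three rings and the collar presses them, packed together, against the stop with over 2.5 N (y of ring_top in the frame of skewer between -0.009 and 0.009 m and z of ring_top in the frame of skewer between -0.009 and 0.009 m and x of ring_top in the frame of skewer between 0 and 0.1 m and y of ring_mid in the frame of skewer between -0.009 and 0.009 m and z of ring_mid in the frame of skewer between -0.009 and 0.009 m and x of ring_mid in the frame of skewer between 0 and 0.1 m and y of ring_low in the frame of skewer between -0.009 and 0.009 m and z of ring_low in the frame of skewer between -0.009 and 0.009 m and x of ring_low in the frame of skewer between 0 and 0.1 m and x of ring_low in the frame of skewer below 0.041 m and contact force between ring_low and rack above 2.5 N and contact force between skewer and ring_top above 2.5 N), for 0.1 s.
2. all three rings have been lifted together off the rack on the rod, each more than 40 mm from where it lay, clear of the rack (y of ring_top in the frame of skewer between -0.009 and 0.009 m and z of ring_top in the frame of skewer between -0.009 and 0.009 m and x of ring_top in the frame of skewer between 0 and 0.1 m and y of ring_mid in the frame of skewer between -0.009 and 0.009 m and z of ring_mid in the frame of skewer between -0.009 and 0.009 m and x of ring_mid in the frame of skewer between 0 and 0.1 m and y of ring_low in the frame of skewer between -0.009 and 0.009 m and z of ring_low in the frame of skewer between -0.009 and 0.009 m and x of ring_low in the frame of skewer between 0 and 0.1 m and distance of each of ring_top, ring_mid, ring_low from where it was at the start of the episode above 0.04 m and contact force between each of ring_top, ring_mid, ring_low and rack below 0.01 N), for 0.1 s.
At the end, for the whole second after the job is handed in: All rings on the rod (centres within 9 mm of its axis, 0-100 mm ahead of the collar face); skewer released, at rest on the stand: neck within 8 mm of one fork point (4-44 mm behind the collar face), rod within 10 mm of the other (35-118 mm ahead of it) (y of ring_top in the frame of skewer between -0.009 and 0.009 m and z of ring_top in the frame of skewer between -0.009 and 0.009 m and x of ring_top in the frame of skewer between 0 and 0.1 m and y of ring_mid in the frame of skewer between -0.009 and 0.009 m and z of ring_mid in the frame of skewer between -0.009 and 0.009 m and x of ring_mid in the frame of skewer between 0 and 0.1 m and y of ring_low in the frame of skewer between -0.009 and 0.009 m and z of ring_low in the frame of skewer between -0.009 and 0.009 m and x of ring_low in the frame of skewer between 0 and 0.1 m and ((y of fork_a in the frame of skewer between -0.008 and 0.008 m and z of fork_a in the frame of skewer between -0.008 and 0.008 m and x of fork_a in the frame of skewer between -0.044 and -0.004 m and y of fork_b in the frame of skewer between -0.01 and 0.01 m and z of fork_b in the frame of skewer between -0.01 and 0.01 m and x of fork_b in the frame of skewer between 0.035 and 0.118 m) or (y of fork_b in the frame of skewer between -0.008 and 0.008 m and z of fork_b in the frame of skewer between -0.008 and 0.008 m and x of fork_b in the frame of skewer between -0.044 and -0.004 m and y of fork_a in the frame of skewer between -0.01 and 0.01 m and z of fork_a in the frame of skewer between -0.01 and 0.01 m and x of fork_a in the frame of skewer between 0.035 and 0.118 m)) and linear speed of skewer below 0.02 m/s and linear speed of each of ring_top, ring_mid, ring_low below 0.03 m/s and contact force between the fingers and skewer below 0.01 N); the robot touches nothing.
It fails at once if the skewer rams the rings (over 40 N on a ring) (contact force between skewer and ring_top above 40 N or contact force between skewer and ring_mid above 40 N or contact force between skewer and ring_low above 40 N).
It fails at once if a bystander is shoved more than 30 mm (distance of any of target_a, target_b, leveller, coil_stop from where it was at the start of the episode above 0.03 m).
It also fails if it takes over 51 s, if anything falls off the work surface, if the arm or the gripper's body presses on something with over 40 N, if the wrist force passes 120 N, or if a joint passes its speed limit or range.

## Working session

There is one attempt and no reset: what is moved stays moved. The work goes in short steps, Python scripts to look and compute and a shell command to move; the robot and the scene stay as the last step left them, time stands still between calls to the robot, and variables do not carry over. Pictures are saved under pics/ and viewed, and the job is handed in when it is done.

```bash
ls; mkdir -p pics; python3 - <<'E'
from cell import ctrl
import cv2
print(ctrl.state(), ctrl.pinch_z)
for n in("scene","side","wrist"):
    cv2.imwrite(f"pics/{n}0.png",ctrl.snapshot(n)[:,:,::-1]); print(n,ctrl.camera_info(n))
E
```

```text
pics
{'time_s': 0.0, 'q': array([ 1.10389497e+00,  2.45842825e-01,  1.55903501e+00,  2.07073392e-05,
        1.33873625e+00, -1.74104598e-01]), 'qd': array([ 0.00093439, -0.00143798, -0.00072565, -0.00030081,  0.00034217,
        0.00013726]), 'tau': array([ 1.39003791e-03, -4.29505920e+01, -3.26133084e+01, -5.61729325e-05,
        5.25079697e-03,  1.49323489e-05]), 'position': array([0.18733915, 0.6218163 , 0.23015067]), 'eef_rot': array([ 4.44128405e-04,  8.02693696e-01,  5.96390651e-01, -9.07962764e-04]), 'ft_force': array([ 0.27622306, -1.26702081, -0.40087378]), 'ft_torque': array([-7.56523689e-05,  2.52696234e-02, -8.91967609e-03]), 'width': 0.0854261800018325} 0.0187
scene {'fx': 436.36867473418766, 'fy': 436.36867473418766, 'cx': 251.18273195605275, 'cy': 188.12747363961253, 'world_to_cam': array([[-0.49975822,  0.86592453, -0.02040665,  0.3347244 ],
       [ 0.56968685,  0.31085874, -0.76080466, -0.28042415],
       [-0.65245583, -0.39184379, -0.64866003,  1.37101362],
       [ 0.        ,  0.        ,  0.        ,  1.        ]])}
side {'fx': 434.29182709697005, 'fy': 434.29182709697005, 'cx': 263.0292918444589, 'cy': 188.74385635881438, 'world_to_cam': array([[-0.78141074, -0.62387941, -0.01310476,  0.46149628],
       [-0.39575322,  0.51170043, -0.76258905,  0.30703933],
       [ 0.48246932, -0.59070903, -0.64675049,  0.7506432 ],
       [ 0.        ,  0.        ,  0.        ,  1.        ]])}
wrist {'fx': 304.43508503945094, 'fy': 304.43508503945094, 'cx': 253.19001683395024, 'cy': 194.91567437300662, 'tool_from_camera': array([[ 9.99999952e-01,  3.00264406e-04,  7.76702390e-05,
        -4.65435796e-04],
       [-3.10023512e-04,  9.60671829e-01,  2.77686048e-01,
        -7.01217949e-02],
       [ 8.76362562e-06, -2.77686059e-01,  9.60671876e-01,
        -1.42674559e-01],
       [ 0.00000000e+00,  0.00000000e+00,  0.00000000e+00,
         1.00000000e+00]])}
```

View pics/scene0.png

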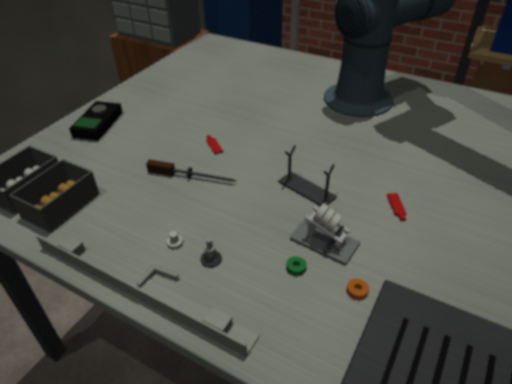

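View pics/side0.png

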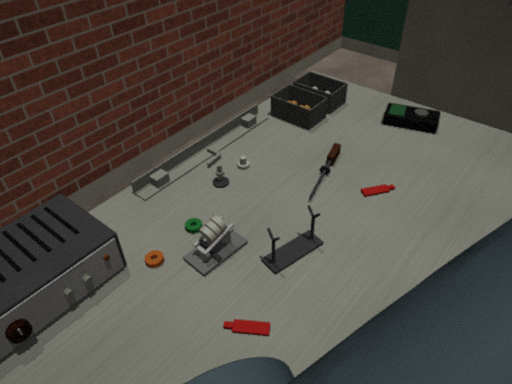

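View pics/wrist0.png

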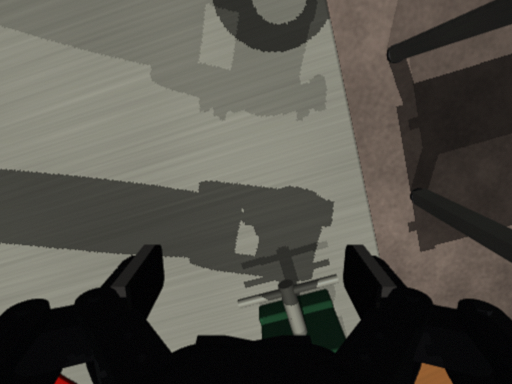

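```bash
cat > h.py <<'E'
import numpy as np, cv2
from cell import ctrl
CI={n:ctrl.camera_info(n) for n in("scene","side","wrist")}
from scipy.spatial.transform import Rotation as R
def toolT(st):
    T=np.eye(4);q=st["eef_rot"];T[:3,:3]=R.from_quat(np.r_[q[1:],q[0]]).as_matrix();T[:3,3]=st["position"];return T
def cam2w(n,st=None):
    if n=="wrist": return toolT(st)@CI[n]["tool_from_camera"]
    return np.linalg.inv(CI[n]["world_to_cam"])
def ray(n,u,v,st=None):
    c=CI[n];T=cam2w(n,st)
    d=T[:3,:3]@np.array([(u-c["cx"])/c["fx"],(v-c["cy"])/c["fy"],1.]);return T[:3,3],d/np.linalg.norm(d)
def onz(n,u,v,z,st=None):
    o,d=ray(n,u,v,st);return o+d*(z-o[2])/d[2]
def tri(rays):
    A=np.zeros((3,3));b=np.zeros(3)
    for o,d in rays:
        P=np.eye(3)-np.outer(d,d);A+=P;b+=P@o
    p=np.linalg.solve(A,b);return p,[float(np.linalg.norm(np.cross(p-o,d))) for o,d in rays]
def proj(n,p,st=None):
    c=CI[n];q=np.linalg.inv(cam2w(n,st))@np.r_[p,1];return c["fx"]*q[0]/q[2]+c["cx"],c["fy"]*q[1]/q[2]+c["cy"]
E
python3 - <<'E'
import cv2
for n,(x,y,w,h),k in(("scene",(130,120,120,80),6),("side",(290,130,90,80),7),("scene",(260,130,110,150),4),("side",(170,190,170,90),4)):
    im=cv2.imread(f"pics/{n}0.png")[y:y+h,x:x+w]
    im=cv2.convertScaleAbs(im,alpha=1.6)
    im=cv2.resize(im,None,fx=k,fy=k,interpolation=cv2.INTER_CUBIC)
    for i in range(0,w,10):cv2.putText(im,str(x+i),(i*k,10),0,.33,(0,255,255),1)
    for i in range(0,h,10):cv2.putText(im,str(y+i),(0,i*k+4),0,.33,(0,255,255),1)
    cv2.imwrite(f"pics/z_{n}_{x}.png",im)
E
```

```text
(no output)
```

View pics/z_scene_130.png

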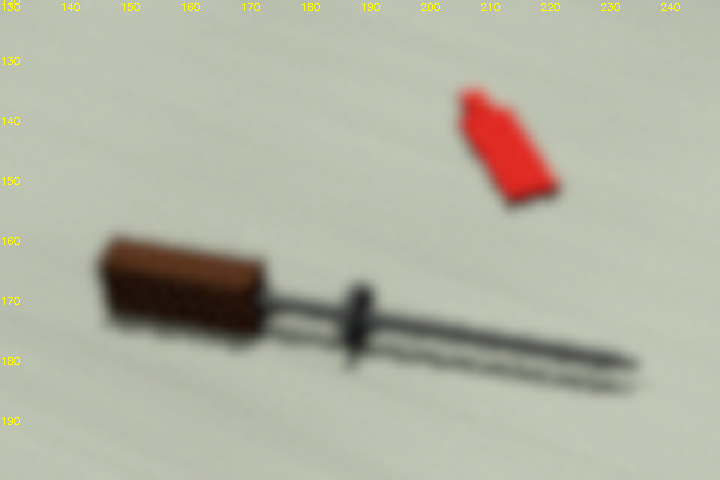

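View pics/z_side_290.png

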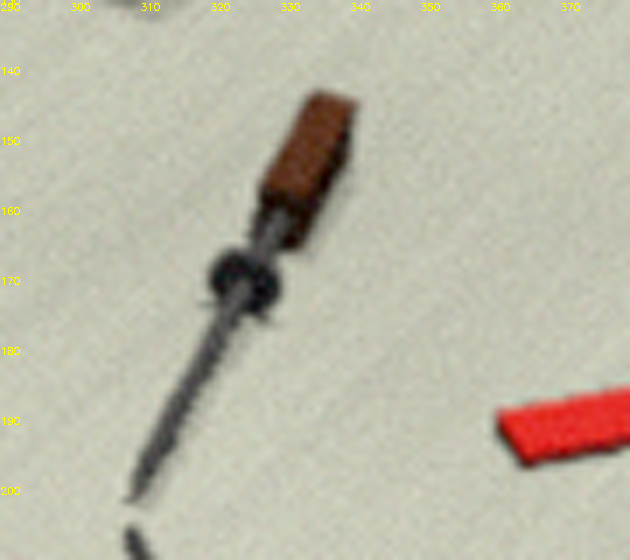

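View pics/z_scene_260.png

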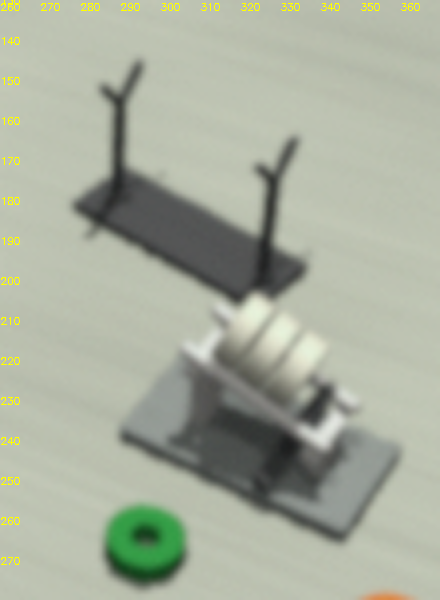

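View pics/z_side_170.png

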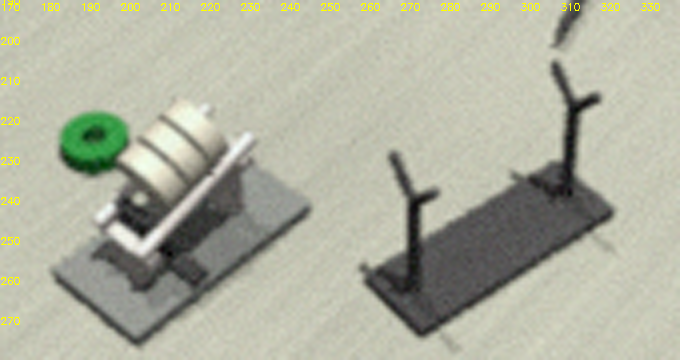

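```bash
python3 - <<'E'
from h import *
P={"tip":((234.5,180.5),(307.5,201)),"collar":((188,173),(323.5,169.5)),"hrear_top":((149,160),(335.5,143.5)),
"forkL crotch":((290,155),(311.5,216)),"forkR crotch":((328,174.5),(272,239.5)),
"ringtop_top":((325.5,204),None),"rackcornerA":((290.5,239),(211,190+85/4))}
for k,(a,b) in P.items():
    if b is None: continue
    p,e=tri([ray("scene",*a),ray("side",*b)]);print(k,p.round(4),np.round(e,4))
for uv in((278.5,181.5),(292,172),(336,197),(321,205)):print("stand base",onz("scene",*uv,.008))
for uv in((290.5,238),(310,211),(345.5,263),(360,242)):print("rack base",onz("scene",*uv,.01))
for uv in((183.5,258),(204.5,275.5),(248,242)):print("rack base side",onz("side",*uv,.01))
for uv in((214,144),(397,206)):print("target",onz("scene",*uv,.008))
print("lev",onz("scene",210,259,.0),"coil",onz("scene",175,243,0))
E
```

```text
tip [ 0.5406 -0.1181  0.0077] [0.0044 0.0044]
collar [ 0.573  -0.2365  0.0135] [0.0003 0.0003]
hrear_top [ 0.5979 -0.3352  0.034 ] [0.0005 0.0005]
forkL crotch [ 0.4652 -0.0113  0.077 ] [0.0001 0.0001]
forkR crotch [0.4904 0.0945 0.0766] [0.0002 0.0002]
rackcornerA [0.6732 0.0905 0.0429] [0.0036 0.0036]
stand base [ 0.48966414 -0.02734015  0.008     ]
stand base [ 0.44072392 -0.01489718  0.008     ]
stand base [0.47613938 0.11515537 0.008     ]
stand base [0.51798973 0.0955849  0.008     ]
rack base [0.64462138 0.0806503  0.01      ]
rack base [0.55005297 0.08263664 0.01      ]
rack base [0.65254674 0.2046058  0.01      ]
rack base [0.5855845  0.21079081 0.01      ]
rack base side [0.64549409 0.20528069 0.01      ]
rack base side [0.57659323 0.21122236 0.01      ]
rack base side [0.56590682 0.08437015 0.01      ]
target [ 0.43133198 -0.25392363  0.008     ]
target [0.43916105 0.2463426  0.008     ]
lev [ 7.67038756e-01 -4.04731223e-02 -1.11022302e-16] coil [ 0.76661204 -0.12994957  0.        ]
```

```bash
cat > plan.py <<'E'
import sys
from h import *
# plan.py x y z jawheading_deg nrows : per-row tool shifts, constant world step
def plan(x,y,z,h,n):
    st=ctrl.state();T=toolT(st);p=T[:3,3]
    h0=np.degrees(np.arctan2(T[1,0],T[0,0]))
    print("now",p.round(4),"jaw",h0.round(2),"t",st["time_s"],"F",st["ft_force"].round(2),"w",round(st["width"],4),"tilt",T[:3,2].round(4))
    dh=(h-h0+180)%360-180;tt=-dh/n;d=(np.array([x,y,z])-p)/n
    print("turn/row",round(tt,2),"dist/row mm",round(np.linalg.norm(d)*1000,1))
    for i in range(n):
        a=np.radians(h0-tt*i);c,s=np.cos(a),np.sin(a)
        print([round(v,4) for v in(d[0]*c+d[1]*s,d[0]*s-d[1]*c,-d[2])])
if __name__=="__main__": plan(*map(float,sys.argv[1:5]),int(sys.argv[5]))
E
python3 plan.py 0.55 0.06 0.33 0 16
```

```text
now [0.1874 0.6219 0.2304] jaw 73.23 t 0.15 F [ 0.11 -0.34  0.44] w 0.0855 tilt [-7.0e-04 -1.4e-03 -1.0e+00]
turn/row 4.58 dist/row mm 42.3
[np.float64(-0.0271), np.float64(0.0318), np.float64(-0.0062)]
[np.float64(-0.0245), np.float64(0.0339), np.float64(-0.0062)]
[np.float64(-0.0217), np.float64(0.0357), np.float64(-0.0062)]
[np.float64(-0.0188), np.float64(0.0374), np.float64(-0.0062)]
[np.float64(-0.0157), np.float64(0.0387), np.float64(-0.0062)]
[np.float64(-0.0126), np.float64(0.0399), np.float64(-0.0062)]
[np.float64(-0.0094), np.float64(0.0407), np.float64(-0.0062)]
[np.float64(-0.0061), np.float64(0.0414), np.float64(-0.0062)]
[np.float64(-0.0028), np.float64(0.0417), np.float64(-0.0062)]
[np.float64(0.0006), np.float64(0.0418), np.float64(-0.0062)]
[np.float64(0.0039), np.float64(0.0416), np.float64(-0.0062)]
[np.float64(0.0072), np.float64(0.0412), np.float64(-0.0062)]
[np.float64(0.0105), np.float64(0.0405), np.float64(-0.0062)]
[np.float64(0.0137), np.float64(0.0395), np.float64(-0.0062)]
[np.float64(0.0168), np.float64(0.0383), np.float64(-0.0062)]
[np.float64(0.0198), np.float64(0.0368), np.float64(-0.0062)]
```

```bash
python3 -m crank '[{"xyz":[-0.027,0.032,-0.006],"turn":4.6},{"xyz":[-0.0245,0.034,-0.006],"turn":4.6},{"xyz":[-0.022,0.036,-0.006],"turn":4.6},{"xyz":[-0.019,0.037,-0.006],"turn":4.6},{"xyz":[-0.016,0.039,-0.006],"turn":4.6},{"xyz":[-0.0125,0.04,-0.006],"turn":4.6},{"xyz":[-0.0095,0.041,-0.006],"turn":4.6},{"xyz":[-0.006,0.041,-0.006],"turn":4.6}]' 1; python3 -m crank '[{"xyz":[-0.003,0.042,-0.006],"turn":4.6},{"xyz":[0.0005,0.042,-0.006],"turn":4.6},{"xyz":[0.004,0.042,-0.006],"turn":4.6},{"xyz":[0.007,0.041,-0.006],"turn":4.6},{"xyz":[0.0105,0.04,-0.006],"turn":4.6},{"xyz":[0.014,0.0395,-0.006],"turn":4.6},{"xyz":[0.017,0.038,-0.006],"turn":4.6},{"xyz":[0.02,0.037,-0.006],"turn":4.6}]'
python3 - <<'E'
from h import *
import pickle
st=ctrl.state();im=ctrl.snapshot("wrist")[:,:,::-1];cv2.imwrite("pics/w1.png",im);pickle.dump(st,open("w1.pkl","wb"))
print(st["position"],st["qd"],st["q"],toolT(st)[:3,:3].round(4))
im=cv2.convertScaleAbs(im,alpha=1.5);cv2.imwrite("pics/w1b.png",cv2.resize(im,None,fx=1.56,fy=1.56,interpolation=cv2.INTER_CUBIC))
E
```

```text
time_s: 0.95
position: [0.369, 0.3386, 0.2793]
eef_rot: [0.0, 0.95, 0.311, -0.0]
ft_force: [0.5, 0.6, -0.3]
width: 0.0852
time_s: 1.75
position: [0.5496, 0.0567, 0.3273]
eef_rot: [-0.0, 1.0, -0.005, -0.0]
ft_force: [0.7, 0.6, -0.3]
width: 0.0854
[0.5496375  0.05666039 0.32726229] [-0.63039999  0.40949316 -0.49955709  0.00119646  0.08482544  0.16810676] [-1.02566162e-01 -4.93062021e-02  1.69989563e+00  1.50111503e-04
  1.49129987e+00 -9.24718482e-02] [[ 9.999e-01 -1.010e-02 -3.000e-04]
 [-1.010e-02 -9.999e-01  2.000e-04]
 [-3.000e-04 -2.000e-04 -1.000e+00]]
```

View pics/w1b.png

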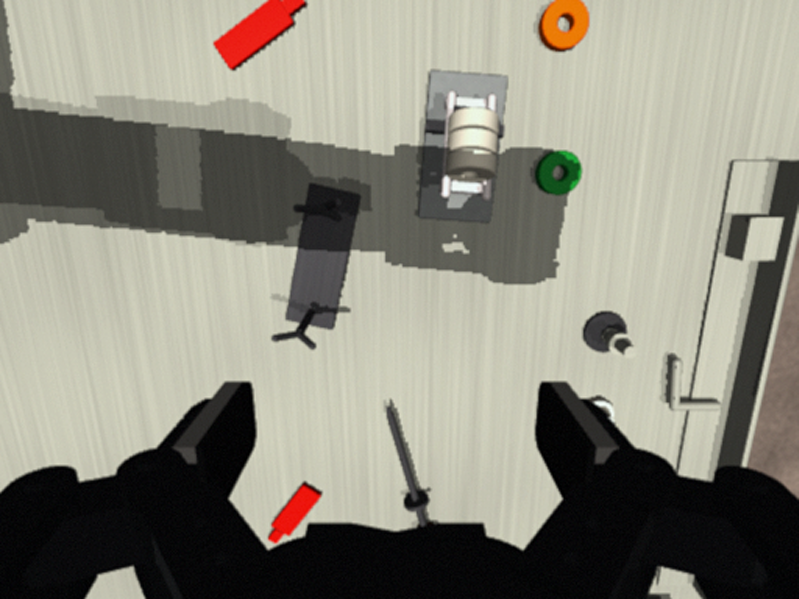

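```bash
python3 - <<'E'
from h import *
import pickle
st=ctrl.state();im=ctrl.snapshot("wrist")[:,:,::-1];cv2.imwrite("pics/w2.png",im);pickle.dump(st,open("w2.pkl","wb"))
print(st["position"],st["qd"].round(3))
im=cv2.convertScaleAbs(im,alpha=1.8)
for (x,y,w,h,k) in((250,30,100,120,5),(160,110,90,120,5)):
    c=cv2.resize(im[y:y+h,x:x+w],None,fx=k,fy=k,interpolation=cv2.INTER_CUBIC)
    for i in range(0,w,10):cv2.putText(c,str(x+i),(i*k,10),0,.35,(0,0,255),1)
    for i in range(0,h,10):cv2.putText(c,str(y+i),(0,i*k+4),0,.35,(0,0,255),1)
    cv2.imwrite(f"pics/w2_{x}.png",c)
E
```

```text
[0.55248897 0.05182348 0.3281106 ] [ 0.069 -0.037  0.048  0.032  0.012 -0.029]
```

View pics/w2_250.png

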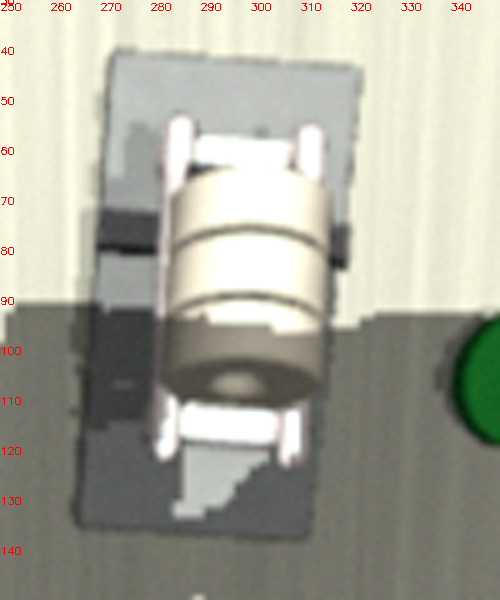

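View pics/w2_160.png

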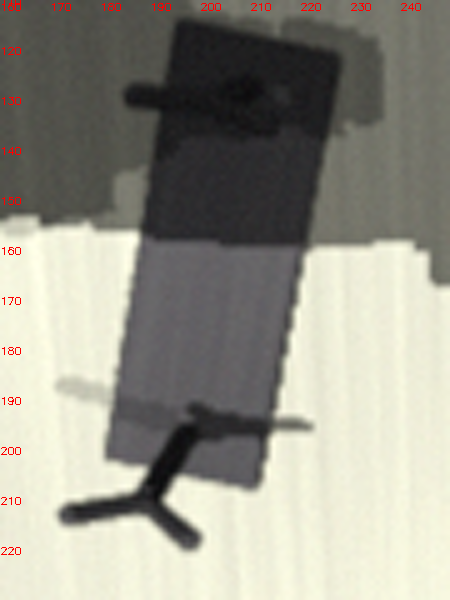

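```bash
python3 - <<'E'
from h import *
import pickle
st=pickle.load(open("w2.pkl","rb"))
def box(name,uv,z):
    P=np.array([onz("wrist",*p,z,st) for p in uv]);c=P.mean(0)
    # uv order: farL,farR,nearL,nearR ; +x(down slope)=near->far
    d=(P[0]+P[1]-P[2]-P[3])/2;w=(P[1]+P[3]-P[0]-P[2])/2
    print(name,c.round(4),"len",np.linalg.norm(d).round(4),"hd",np.degrees(np.arctan2(d[1],d[0])).round(2),"w",np.linalg.norm(w).round(4),"hdw",(np.degrees(np.arctan2(w[1],w[0]))+90).round(2));return c
c=box("rack",[(271.5,40),(321,43.5),(265.5,135),(312,137.5)],.01)
s=box("stand",[(193.5,114),(226.5,122),(180,202),(210,208)],.008)
for z in(.0675,):
  a=onz("wrist",282,120,z,st);b=onz("wrist",307,121.5,z,st);print("rail upper ends",a,b,(a+b)/2)
a=onz("wrist",286,55,.039,st);b=onz("wrist",311,57,.039,st);print("rail low ends",a,b,(a+b)/2)
for uv in((172.5,213),(198.5,217.5),(189,209.5)):print("prong L",onz("wrist",*uv,.092 if uv[0]!=189 else .077,st))
for uv in((187,129),(208,127)):print("prong R",onz("wrist",*uv,.092,st))
E
```

```text
rack [0.6115 0.1418 0.01  ] len 0.1283 hd 86.3 w 0.069 hdw 85.7
stand [0.4754 0.039  0.008 ] len 0.1379 hd 76.76 w 0.0489 hdw 76.3
rail upper ends [0.59156094 0.10415319 0.0675    ] [0.62381799 0.10172419 0.0675    ] [0.60768946 0.10293869 0.0675    ]
rail low ends [0.59868271 0.18510797 0.039     ] [0.63134895 0.18217713 0.039     ] [0.61501583 0.18364255 0.039     ]
prong L [ 0.44615932 -0.01136971  0.092     ]
prong L [ 0.47994452 -0.01829706  0.092     ]
prong L [ 0.46486573 -0.01200985  0.077     ]
prong R [0.47366224 0.09655879 0.092     ]
prong R [0.49934938 0.09850115 0.092     ]
```

```bash
python3 plan.py 0.593 -0.31 0.2 15 8
```

```text
now [0.551  0.0544 0.3276] jaw -0.74 t 1.85 F [-0.63  1.1   0.22] w 0.0853 tilt [ 8.0e-04 -1.1e-03 -1.0e+00]
turn/row -1.97 dist/row mm 48.5
[np.float64(0.0058), np.float64(0.0455), np.float64(0.0159)]
[np.float64(0.0043), np.float64(0.0457), np.float64(0.0159)]
[np.float64(0.0027), np.float64(0.0458), np.float64(0.0159)]
[np.float64(0.0011), np.float64(0.0458), np.float64(0.0159)]
[np.float64(-0.0004), np.float64(0.0459), np.float64(0.0159)]
[np.float64(-0.002), np.float64(0.0458), np.float64(0.0159)]
[np.float64(-0.0036), np.float64(0.0457), np.float64(0.0159)]
[np.float64(-0.0052), np.float64(0.0456), np.float64(0.0159)]
```

```bash
python3 -m crank '[{"xyz":[0.006,0.0455,0.016],"turn":-2},{"xyz":[0.0045,0.0455,0.016],"turn":-2},{"xyz":[0.0025,0.046,0.016],"turn":-2},{"xyz":[0.001,0.046,0.016],"turn":-2},{"xyz":[-0.0005,0.046,0.016],"turn":-2},{"xyz":[-0.002,0.046,0.016],"turn":-2},{"xyz":[-0.0035,0.0455,0.016],"turn":-2},{"xyz":[-0.005,0.0455,0.016],"turn":-2}]'
python3 - <<'E'
from h import *
import pickle
ctrl.snapshot("wrist")
st=ctrl.state();im=ctrl.snapshot("wrist")[:,:,::-1];cv2.imwrite("pics/w3.png",im);pickle.dump(st,open("w3.pkl","wb"))
print(st["position"],st["qd"].round(3))
im=cv2.convertScaleAbs(im,alpha=1.8)
c=cv2.resize(im,None,fx=1.56,fy=1.56,interpolation=cv2.INTER_CUBIC)
for i in range(0,512,50):cv2.putText(c,str(i),(int(i*1.56),10),0,.35,(0,0,255),1)
for i in range(0,384,50):cv2.putText(c,str(i),(0,int(i*1.56)+4),0,.35,(0,0,255),1)
cv2.imwrite(f"pics/w3b.png",c)
E
```

```text
time_s: 2.65
position: [0.5943, -0.307, 0.1983]
eef_rot: [-0.0, 0.991, 0.137, -0.0]
ft_force: [1.8, 0.5, 0.7]
width: 0.0853
[ 0.59278021 -0.31288032  0.19441055] [ 0.047 -0.054  0.082  0.017  0.061  0.154]
```

View pics/w3b.png

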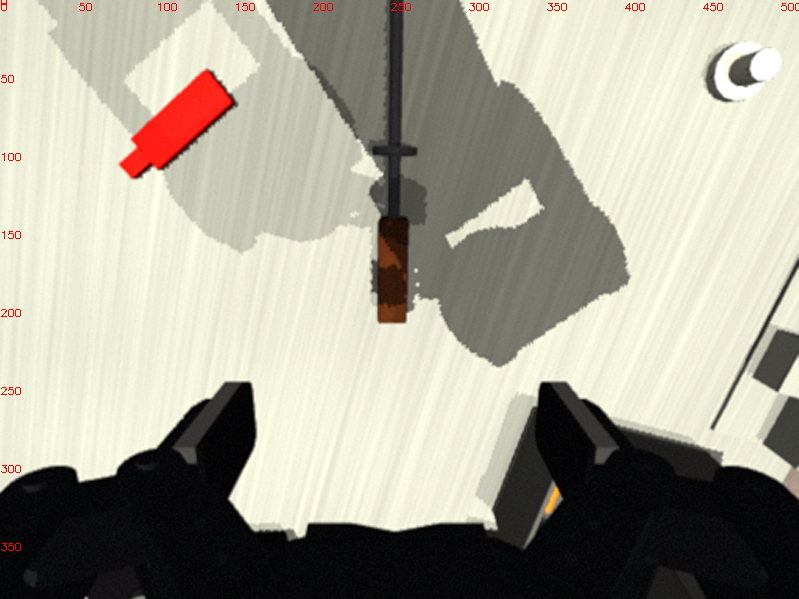

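```bash
python3 - <<'E'
from h import *
import pickle
st=pickle.load(open("w3.pkl","rb"))
g=lambda u,v,z:onz("wrist",u/1.5605,v/1.5605,z,st)
f=g(392.5,217,.03);r=g(392.5,322,.03);print("front",f,"rear",r,np.linalg.norm(f-r))
cl=g(394,151,.016);t=g(395,1,.017);print("collar mid",cl,"rod",t)
d=t-r;d=(t-cl);print("hd rod",np.degrees(np.arctan2(d[1],d[0])));d=cl-r;print("hd",np.degrees(np.arctan2(d[1],d[0])));d=f-r;d=f-r;print("hd handle",np.degrees(np.arctan2(d[1],d[0])))
u=(cl-r)[:2];u/=np.linalg.norm(u);print(u)
w1=g(379,270,.03);w2=g(407,270,.03);print("width",np.linalg.norm(w1-w2))
E
```

```text
front [ 0.58016355 -0.27565695  0.03      ] rear [ 0.59898093 -0.34368589  0.03      ] 0.07058350100255574
collar mid [ 0.57015662 -0.23629572  0.016     ] rod [ 0.54811104 -0.15463121  0.017     ]
hd rod 105.10706902834184
hd 105.02448857720286
hd handle 105.46189761067463
[-0.25923186  0.96581512]
width 0.018455591132906176
```

```bash
python3 plan.py 0.5855 -0.2955 0.004 15.1 8
```

```text
now [ 0.5927 -0.3095  0.1951] jaw 15.41 t 2.75 F [-1.08  0.64 -0.43] w 0.0853 tilt [-0.0047  0.0025 -1.    ]
turn/row 0.04 dist/row mm 24.0
[np.float64(-0.0004), np.float64(-0.0019), np.float64(0.0239)]
[np.float64(-0.0004), np.float64(-0.0019), np.float64(0.0239)]
[np.float64(-0.0004), np.float64(-0.0019), np.float64(0.0239)]
[np.float64(-0.0004), np.float64(-0.0019), np.float64(0.0239)]
[np.float64(-0.0004), np.float64(-0.0019), np.float64(0.0239)]
[np.float64(-0.0004), np.float64(-0.0019), np.float64(0.0239)]
[np.float64(-0.0004), np.float64(-0.0019), np.float64(0.0239)]
[np.float64(-0.0004), np.float64(-0.0019), np.float64(0.0239)]
```

```bash
python3 -m crank '[{"xyz":[-0.001,-0.0025,0.03],"turn":0.2},{"xyz":[-0.0005,-0.0025,0.03],"turn":0},{"xyz":[-0.0005,-0.0025,0.03],"turn":0},{"xyz":[-0.0005,-0.0025,0.03],"turn":0},{"xyz":[-0.0005,-0.0025,0.03],"turn":0},{"xyz":[0,-0.0025,0.025],"turn":0},{"xyz":[0,0,0],"turn":0},{"xyz":[0,0,0],"turn":0}]'; python3 plan.py 0.5855 -0.2955 0.004 15.1 1
```

```text
time_s: 3.55
position: [0.5877, -0.2916, 0.0247]
eef_rot: [-0.0, 0.991, 0.135, -0.0]
ft_force: [0.3, -0.0, 0.3]
width: 0.0851
now [ 0.5877 -0.2916  0.0247] jaw 15.48 t 3.55 F [ 0.28 -0.04  0.31] w 0.0851 tilt [-2.e-04  3.e-04 -1.e+00]
turn/row 0.38 dist/row mm 21.1
[np.float64(-0.0032), np.float64(0.0032), np.float64(0.0207)]
```

```bash
python3 -m crank '[{"xyz":[-0.003,0.003,0.01],"turn":0.4},{"xyz":[0,0,0.007],"turn":0},{"xyz":[0,0,0.0035],"turn":0},{"xyz":[0,0,0],"turn":0},{"xyz":[0,0,0],"turn":0},{"xyz":[0,0,0],"turn":0},{"xyz":[0,0,0],"turn":0},{"xyz":[0,0,0],"turn":0}]'; python3 plan.py 0.5855 -0.2955 0.004 15.1 1
python3 -m crank '[{"xyz":[0,0,0],"turn":0},{"xyz":[0,0,0],"turn":0},{"xyz":[0,0,0],"turn":0},{"xyz":[0,0,0],"turn":0},{"xyz":[0,0,0],"turn":0},{"xyz":[0,0,0],"turn":0},{"xyz":[0,0,0],"turn":0},{"xyz":[0,0,0],"turn":0}]' 0 60; python3 plan.py 0.5855 -0.2955 0.004 15.1 1
```

```text
time_s: 4.35
position: [0.5856, -0.2962, 0.004]
eef_rot: [0.0, 0.991, 0.131, 0.0]
ft_force: [-0.9, 0.9, 0.4]
width: 0.0854
now [ 0.5856 -0.2962  0.004 ] jaw 15.03 t 4.35 F [-0.86  0.92  0.44] w 0.0854 tilt [ 3.e-04 -2.e-04 -1.e+00]
turn/row -0.07 dist/row mm 0.7
[np.float64(0.0001), np.float64(-0.0007), np.float64(0.0)]
time_s: 5.15
position: [0.5856, -0.2962, 0.004]
eef_rot: [0.0, 0.991, 0.131, 0.0]
ft_force: [-0.6, -0.3, 1.4]
width: 0.0187
now [ 0.5856 -0.2962  0.004 ] jaw 15.02 t 5.15 F [-0.59 -0.3   1.41] w 0.0187 tilt [ 2.e-04 -1.e-04 -1.e+00]
turn/row -0.08 dist/row mm 0.7
[np.float64(0.0001), np.float64(-0.0007), np.float64(-0.0)]
```

```bash
python3 -m crank '[{"xyz":[0,0,-0.01],"turn":0},{"xyz":[0,0,-0.03],"turn":0},{"xyz":[0,0,-0.04],"turn":0},{"xyz":[0,0,-0.04],"turn":0},{"xyz":[0,0,-0.036],"turn":0},{"xyz":[0,0,0],"turn":0},{"xyz":[0,0,0],"turn":0},{"xyz":[0,0,0],"turn":0}]'; python3 - <<'E'
from h import *
for n in("scene","side"):
    im=ctrl.snapshot(n)[:,:,::-1];cv2.imwrite(f"pics/{n}4.png",im)
    im=cv2.convertScaleAbs(im,alpha=1.6)
    cv2.imwrite(f"pics/{n}4b.png",cv2.resize(im[80:280,100:400],None,fx=2.6,fy=2.6,interpolation=cv2.INTER_CUBIC))
E
python3 plan.py 0.478 0.138 0.16 -4.2 10
```

```text
time_s: 5.95
position: [0.5844, -0.2954, 0.1578]
eef_rot: [-0.001, 0.991, 0.131, -0.001]
ft_force: [-0.5, 0.2, -1.9]
width: 0.0188
now [ 0.5843 -0.2953  0.1574] jaw 15.02 t 6.05 F [ 0.81  0.47 -0.35] w 0.0193 tilt [-0.0033  0.0024 -1.    ]
turn/row 1.92 dist/row mm 44.6
[np.float64(0.001), np.float64(-0.0446), np.float64(-0.0003)]
[np.float64(-0.0005), np.float64(-0.0446), np.float64(-0.0003)]
[np.float64(-0.002), np.float64(-0.0446), np.float64(-0.0003)]
[np.float64(-0.0035), np.float64(-0.0445), np.float64(-0.0003)]
[np.float64(-0.005), np.float64(-0.0443), np.float64(-0.0003)]
[np.float64(-0.0065), np.float64(-0.0441), np.float64(-0.0003)]
[np.float64(-0.008), np.float64(-0.0439), np.float64(-0.0003)]
[np.float64(-0.0094), np.float64(-0.0436), np.float64(-0.0003)]
[np.float64(-0.0109), np.float64(-0.0433), np.float64(-0.0003)]
[np.float64(-0.0123), np.float64(-0.0429), np.float64(-0.0003)]
```

View pics/scene4b.png

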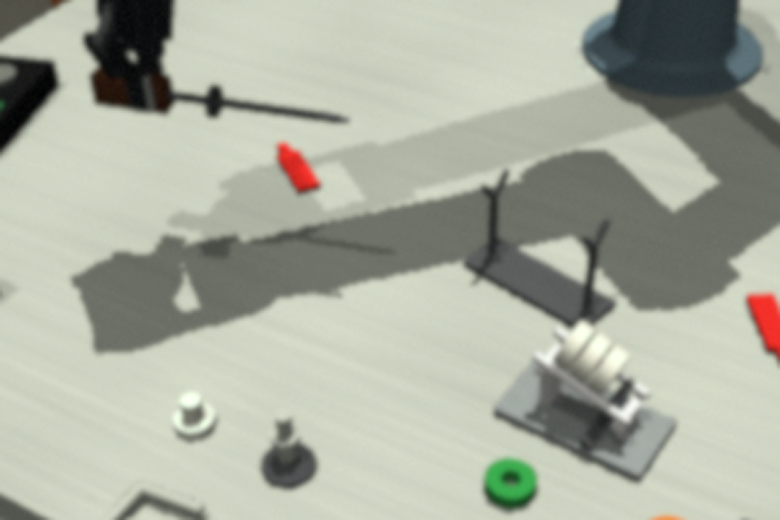

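View pics/side4b.png

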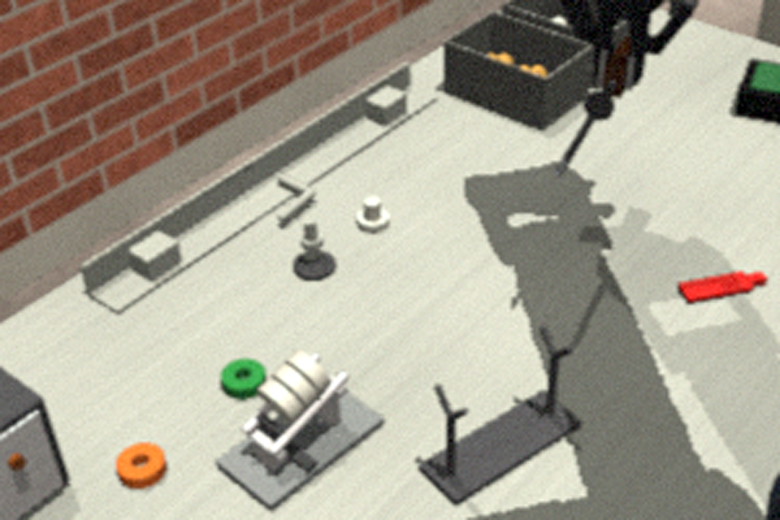

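```bash
python3 - <<'E'
from h import *
f=lambda a:(a[0]/2.6+100,a[1]/2.6+80)
t,e=tri([ray("scene",*f((347,119.5))),ray("side",*f((560,171)))]);c,e2=tri([ray("scene",*f((214,101))),ray("side",*f((599,105)))])
d=t-c;print(t,c,e,e2,np.linalg.norm(d),"pitch",np.degrees(np.arcsin(d[2]/np.linalg.norm(d))),np.degrees(np.arctan2(d[1],d[0])))
E
```

```text
[ 0.53577951 -0.12028629  0.1666548 ] [ 0.5671022  -0.23559863  0.16673311] [0.002975785851178442, 0.0029757858511784254] [0.0011679037572092383, 0.0011679037572091466] 0.11949080564240655 pitch -0.03754820234886584 105.1967728898915
```

```bash
python3 -m crank '[{"xyz":[0.001,-0.0445,0],"turn":1.9},{"xyz":[-0.0005,-0.0445,0],"turn":1.9},{"xyz":[-0.002,-0.0445,0],"turn":1.9},{"xyz":[-0.0035,-0.0445,0],"turn":1.9},{"xyz":[-0.005,-0.0445,0],"turn":1.9},{"xyz":[-0.0065,-0.044,0],"turn":1.9},{"xyz":[-0.008,-0.044,0],"turn":1.9},{"xyz":[-0.0095,-0.0435,0],"turn":1.9}]'
python3 -m crank '[{"xyz":[-0.011,-0.0435,0],"turn":1.9},{"xyz":[-0.012,-0.043,0],"turn":1.9},{"xyz":[0,0,0.01],"turn":0},{"xyz":[0,0,0.01],"turn":0},{"xyz":[0,0,0.01],"turn":0},{"xyz":[0,0,0.005],"turn":0},{"xyz":[0,0,0],"turn":0},{"xyz":[0,0,0],"turn":0}]'
python3 - <<'E'
from h import *
import pickle
st=ctrl.state();pickle.dump(st,open("w5.pkl","wb"))
for n in("wrist","scene","side"):
    im=ctrl.snapshot(n)[:,:,::-1];cv2.imwrite(f"pics/{n}5.png",im)
    im=cv2.convertScaleAbs(im,alpha=1.6)
    if n=="wrist": cv2.imwrite(f"pics/{n}5b.png",cv2.resize(im,None,fx=1.56,fy=1.56,interpolation=cv2.INTER_CUBIC))
    elif n=="scene":cv2.imwrite(f"pics/{n}5b.png",cv2.resize(im[110:280,260:420],None,fx=3.5,fy=3.5,interpolation=cv2.INTER_CUBIC))
    else:cv2.imwrite(f"pics/{n}5b.png",cv2.resize(im[130:300,170:350],None,fx=3.5,fy=3.5,interpolation=cv2.INTER_CUBIC))
E
python3 plan.py 0.478 0.138 0.12 -4.2 1
```

```text
time_s: 6.85
position: [0.4985, 0.0519, 0.1585]
eef_rot: [-0.0, 1.0, -0.002, -0.001]
ft_force: [0.6, -0.1, -1.1]
width: 0.019
time_s: 7.65
position: [0.479, 0.1364, 0.1247]
eef_rot: [0.0, 0.999, -0.035, -0.0]
ft_force: [0.5, -0.4, -0.4]
width: 0.0193
now [0.4792 0.1368 0.1253] jaw -4.01 t 7.8 F [-0.34  0.21 -1.38] w 0.019 tilt [ 0.001  0.    -1.   ]
turn/row 0.19 dist/row mm 5.6
[np.float64(-0.0013), np.float64(-0.0011), np.float64(0.0053)]
```

View pics/wrist5b.png

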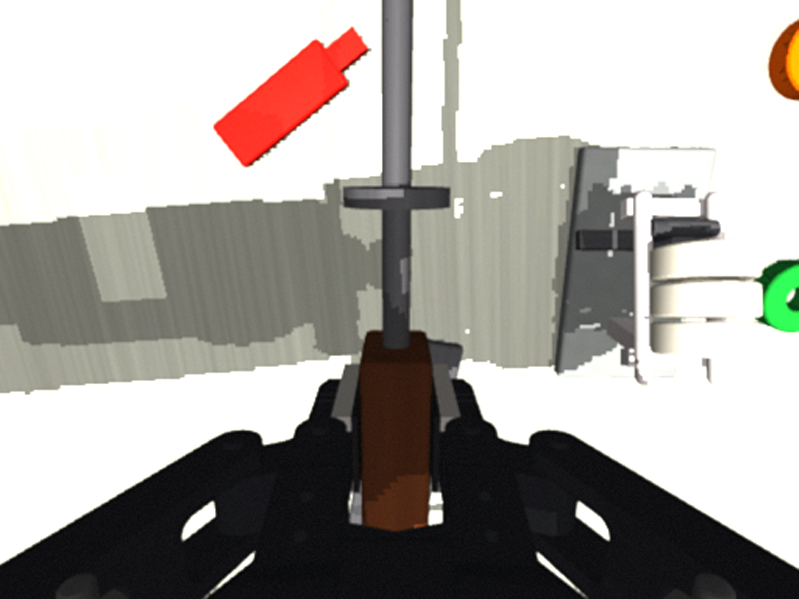

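View pics/scene5b.png

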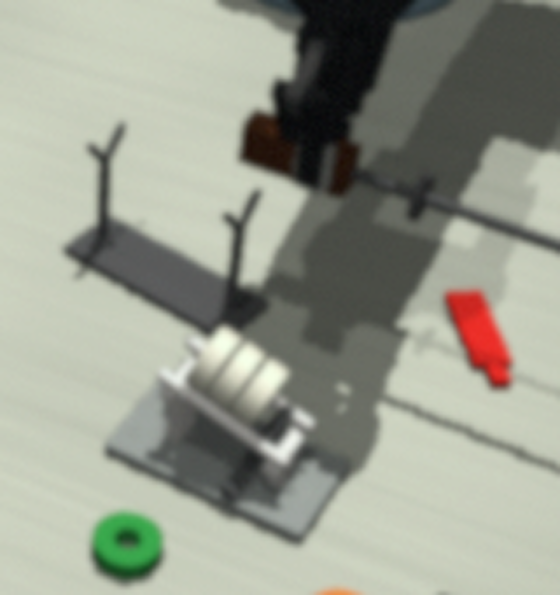

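View pics/side5b.png

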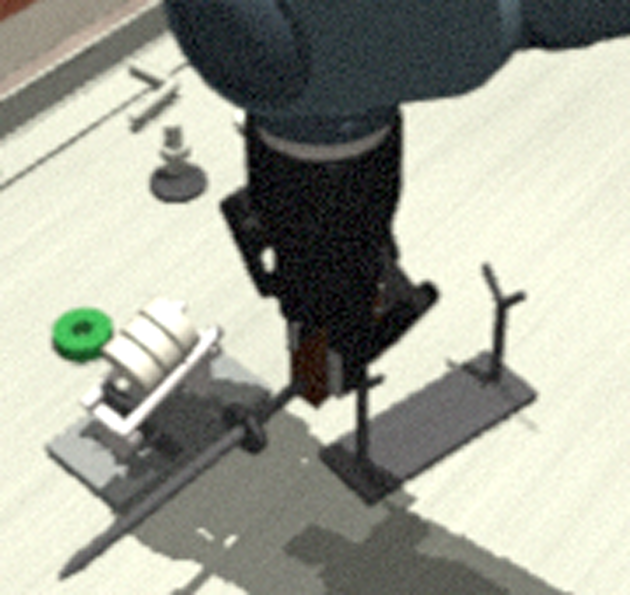

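```bash
python3 - <<'E'
from h import *
for a,b in(((333.5,165),(277.5,238)),((324,171.5),(266.5,228.5)),((294.5,146),(317,214)),((285.5,151.5),(306,206))):
    print(tri([ray("scene",*a),ray("side",*b)]))
print(onz("side",278.6,238,.095))
E
```

```text
(array([0.47411946, 0.09847768, 0.0941869 ]), [0.0005111283961842576, 0.000511128396184303])
(array([0.50727319, 0.09056232, 0.0949736 ]), [0.0005159202369447575, 0.0005159202369448428])
(array([ 0.45012184, -0.00764932,  0.09452708]), [0.00010781624280937718, 0.0001078162428093607])
(array([ 0.48196957, -0.01450009,  0.0955408 ]), [0.0011408927215309647, 0.001140892721531043])
[0.47201759 0.09712402 0.095     ]
```

```bash
python3 -m crank '[{"xyz":[0,0,0.005],"turn":0},{"xyz":[0,0,0.005],"turn":0},{"xyz":[0,0,0.005],"turn":0},{"xyz":[0,0,0.005],"turn":0},{"xyz":[0,0,0.003],"turn":0},{"xyz":[0,0,0.002],"turn":0},{"xyz":[0,0,0.002],"turn":0},{"xyz":[0,0,0],"turn":0}]' - 25; python3 plan.py 0.478 0.138 0.12 -4.2 1
```

```text
time_s: 8.6
position: [0.4808, 0.1369, 0.0996]
eef_rot: [0.0, 0.999, -0.034, 0.003]
ft_force: [2.6, -1.4, 4.4]
width: 0.0188
now [0.4808 0.1369 0.0996] jaw -3.93 t 8.6 F [ 2.65 -1.44  4.36] w 0.0188 tilt [ 5.e-03 -9.e-04 -1.e+00]
turn/row 0.27 dist/row mm 20.7
[np.float64(-0.0029), np.float64(-0.0009), np.float64(-0.0204)]
```

```bash
python3 -m crank '[{"xyz":[0,0,0.0015],"turn":0},{"xyz":[0,0,0.0015],"turn":0},{"xyz":[0,0,0.0015],"turn":0},{"xyz":[0,0,0.0015],"turn":0},{"xyz":[0,0,0],"turn":0},{"xyz":[0,0,0],"turn":0},{"xyz":[0,0,0],"turn":0},{"xyz":[0,0,0],"turn":0}]' - 20; python3 - <<'E'
from h import *
for n in("scene","side"):
    im=ctrl.snapshot(n)[:,:,::-1];cv2.imwrite(f"pics/{n}6.png",im)
    im=cv2.convertScaleAbs(im,alpha=1.6)
    if n=="scene":cv2.imwrite(f"pics/{n}6b.png",cv2.resize(im[110:280,300:480],None,fx=3.5,fy=3.5,interpolation=cv2.INTER_CUBIC))
    else:cv2.imwrite(f"pics/{n}6b.png",cv2.resize(im[170:340,150:330],None,fx=3.5,fy=3.5,interpolation=cv2.INTER_CUBIC))
E
python3 plan.py 0.478 0.138 0.12 -4.2 1
```

```text
time_s: 9.4
position: [0.4831, 0.138, 0.0959]
eef_rot: [-0.001, 0.999, -0.035, 0.005]
ft_force: [2.3, 4.7, 12.0]
width: 0.0193
now [0.4832 0.1381 0.0959] jaw -3.95 t 9.5 F [ 3.04  4.62 12.55] w 0.0191 tilt [ 0.0105  0.0017 -0.9999]
turn/row 0.25 dist/row mm 24.7
[np.float64(-0.0052), np.float64(0.0004), np.float64(-0.0241)]
```

View pics/scene6b.png

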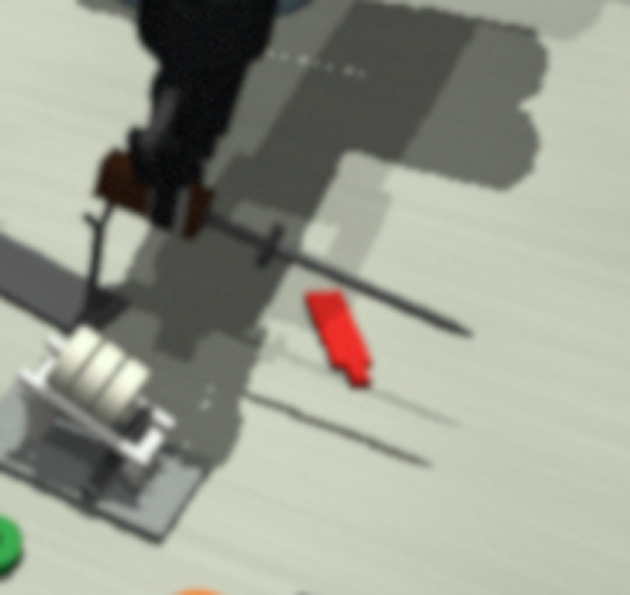

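View pics/side6b.png

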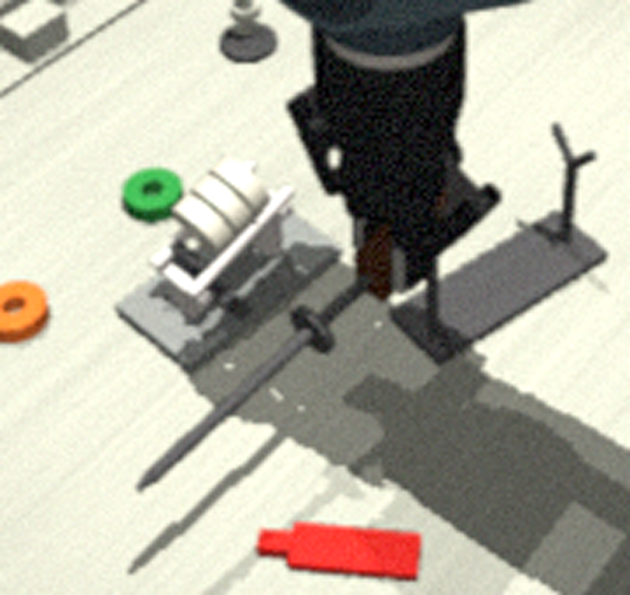

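```bash
cat > pitch.py <<'E'
from h import *
def pitch(st_,sc_,dt,dc):
    t,e=tri([ray("scene",*st_),ray("side",*dt)]);c,e2=tri([ray("scene",*sc_),ray("side",*dc)])
    d=t-c;print("tip",t.round(4),"col",c.round(4),np.round([e[0],e2[0]],4),"len",np.linalg.norm(d).round(4),"pitch",np.degrees(np.arcsin(d[2]/np.linalg.norm(d))).round(2),"hd",np.degrees(np.arctan2(d[1],d[0])).round(2));return t,c
E
python3 - <<'E'
from pitch import *
a=lambda u,v:(u/3.5+300,v/3.5+110); b=lambda u,v:(u/3.5+150,v/3.5+170)
pitch(a(470,333),a(271,245),b(143,486),b(313,328))
E
```

```text
tip [0.4944 0.3188 0.0888] col [0.4867 0.1995 0.1009] [0.0017 0.0014] len 0.1202 pitch -5.77 hd 86.31
```

```bash
python3 -m crank '[{"xyz":[0,0,0.0015],"turn":0},{"xyz":[0,0,0.0015],"turn":0},{"xyz":[0,0,0.0015],"turn":0},{"xyz":[0,0,0.0015],"turn":0},{"xyz":[0,0,0.001],"turn":0},{"xyz":[0,0,0],"turn":0},{"xyz":[0,0,0],"turn":0},{"xyz":[0,0,0],"turn":0}]' - 20; python3 - <<'E'
from h import *
for n in("scene","side"):
    im=ctrl.snapshot(n)[:,:,::-1];cv2.imwrite(f"pics/{n}7.png",im)
    im=cv2.convertScaleAbs(im,alpha=1.6)
    if n=="scene":cv2.imwrite(f"pics/{n}7b.png",cv2.resize(im[110:280,300:480],None,fx=3.5,fy=3.5,interpolation=cv2.INTER_CUBIC))
    else:cv2.imwrite(f"pics/{n}7b.png",cv2.resize(im[170:340,150:330],None,fx=3.5,fy=3.5,interpolation=cv2.INTER_CUBIC))
E
python3 plan.py 0.478 0.138 0.12 -4.2 1
```

```text
time_s: 10.3
position: [0.4837, 0.1393, 0.0897]
eef_rot: [-0.002, 0.999, -0.035, 0.006]
ft_force: [1.4, 10.7, 15.7]
width: 0.0188
now [0.4837 0.1393 0.0897] jaw -4.0 t 10.4 F [ 2.02 10.1  16.14] w 0.019 tilt [ 0.0116  0.0043 -0.9999]
turn/row 0.2 dist/row mm 30.9
[np.float64(-0.0056), np.float64(0.0017), np.float64(-0.0303)]
```

View pics/scene7b.png

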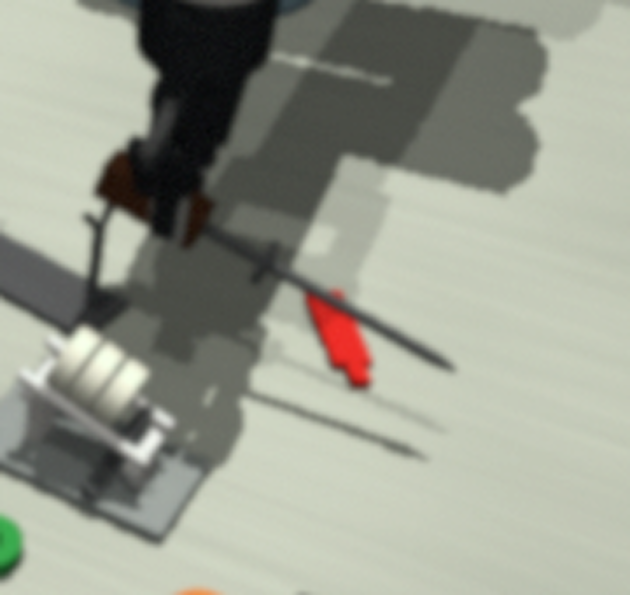

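View pics/side7b.png

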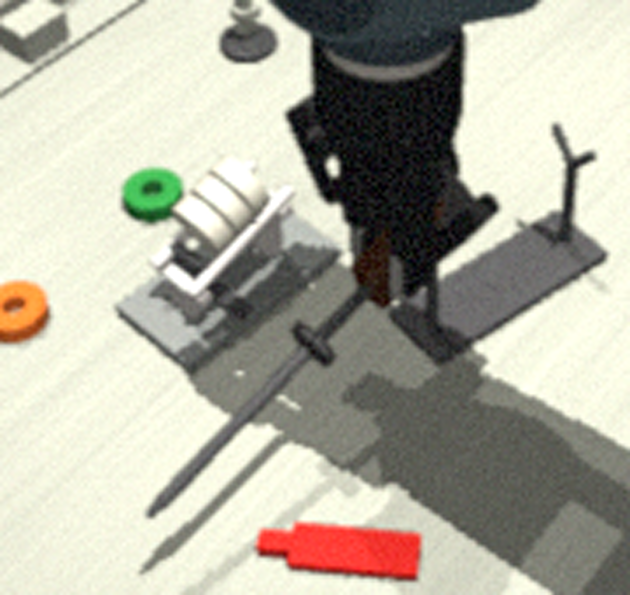

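```bash
python3 - <<'E'
from pitch import *
a=lambda u,v:(u/3.5+300,v/3.5+110); b=lambda u,v:(u/3.5+150,v/3.5+170)
pitch(a(454,368),a(265,262),b(152,513),b(314,343))
E
```

```text
tip [0.4955 0.3164 0.0615] col [0.4874 0.1985 0.0875] [0.002  0.0011] len 0.121 pitch -12.44 hd 86.07
```

```bash
python3 -m crank '[{"xyz":[0,0,0.0015],"turn":0},{"xyz":[0,0,0.0015],"turn":0},{"xyz":[0,0,0.0015],"turn":0},{"xyz":[0,0,0.001],"turn":0},{"xyz":[0,0,0],"turn":0},{"xyz":[0,0,0],"turn":0},{"xyz":[0,0,0],"turn":0},{"xyz":[0,0,0],"turn":0}]' - 20; python3 - <<'E'
from h import *
for n in("scene","side"):
    im=ctrl.snapshot(n)[:,:,::-1];cv2.imwrite(f"pics/{n}8.png",im)
    im=cv2.convertScaleAbs(im,alpha=1.6)
    if n=="scene":cv2.imwrite(f"pics/{n}8b.png",cv2.resize(im[110:280,300:480],None,fx=3.5,fy=3.5,interpolation=cv2.INTER_CUBIC))
    else:cv2.imwrite(f"pics/{n}8b.png",cv2.resize(im[170:340,150:330],None,fx=3.5,fy=3.5,interpolation=cv2.INTER_CUBIC))
E
python3 plan.py 0.478 0.138 0.12 -4.2 1
```

```text
time_s: 11.2
position: [0.4839, 0.1395, 0.0843]
eef_rot: [-0.003, 0.999, -0.035, 0.006]
ft_force: [2.5, 11.4, 16.3]
width: 0.0188
now [0.4838 0.1394 0.0842] jaw -4.0 t 11.3 F [ 2.15 10.61 15.7 ] w 0.0192 tilt [ 0.0119  0.0046 -0.9999]
turn/row 0.2 dist/row mm 36.3
[np.float64(-0.0057), np.float64(0.0019), np.float64(-0.0358)]
```

View pics/scene8b.png

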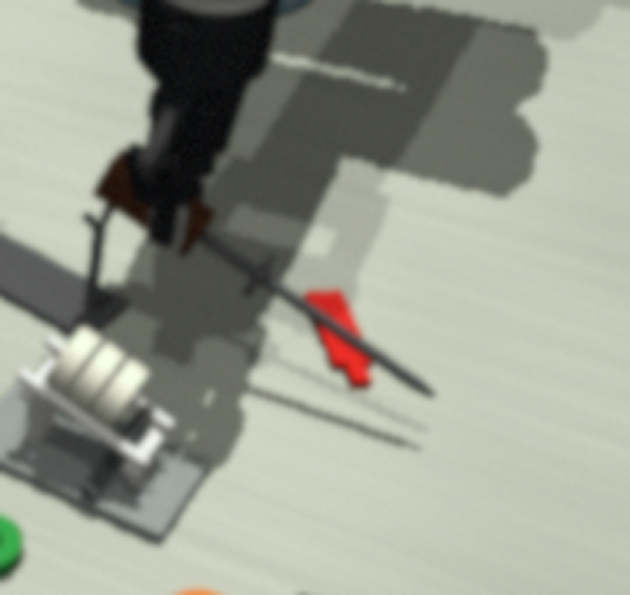

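View pics/side8b.png

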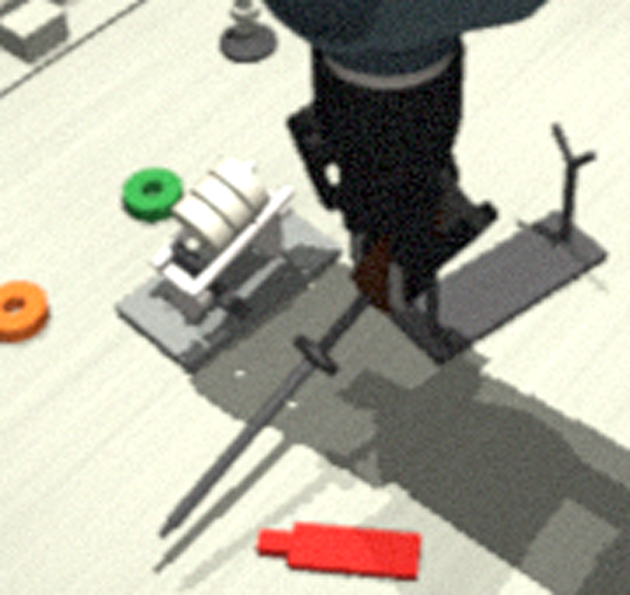

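```bash
python3 - <<'E'
from pitch import *
a=lambda u,v:(u/3.5+300,v/3.5+110); b=lambda u,v:(u/3.5+150,v/3.5+170)
pitch(a(433.5,394),a(262,275),b(164,533),b(315.5,355))
E
```

```text
tip [0.4957 0.3109 0.0373] col [0.4873 0.1983 0.0772] [0.0015 0.0012] len 0.1198 pitch -19.45 hd 85.73
```

```bash
python3 -m crank '[{"xyz":[0,0,0],"turn":0},{"xyz":[0,0,0],"turn":0},{"xyz":[0,0,-0.005],"turn":0},{"xyz":[0,0,-0.015],"turn":0},{"xyz":[0,0,-0.025],"turn":0},{"xyz":[0,0,-0.025],"turn":0},{"xyz":[0,0,-0.025],"turn":0},{"xyz":[0,0,0],"turn":0}]' - 120; python3 plan.py 0.571 -0.0746 0.181 -4.1 8
```

```text
time_s: 12.1
position: [0.481, 0.1372, 0.1778]
eef_rot: [-0.0, 0.999, -0.035, 0.004]
ft_force: [0.3, -0.5, -1.0]
width: 0.0181
now [0.481  0.1372 0.1778] jaw -3.98 t 12.1 F [ 0.27 -0.47 -0.95] w 0.0181 tilt [ 7.2e-03  2.0e-04 -1.0e+00]
turn/row 0.02 dist/row mm 28.8
[np.float64(0.0131), np.float64(0.0256), np.float64(-0.0004)]
[np.float64(0.0131), np.float64(0.0256), np.float64(-0.0004)]
[np.float64(0.0131), np.float64(0.0256), np.float64(-0.0004)]
[np.float64(0.0131), np.float64(0.0256), np.float64(-0.0004)]
[np.float64(0.0131), np.float64(0.0256), np.float64(-0.0004)]
[np.float64(0.0131), np.float64(0.0256), np.float64(-0.0004)]
[np.float64(0.0131), np.float64(0.0256), np.float64(-0.0004)]
[np.float64(0.0131), np.float64(0.0256), np.float64(-0.0004)]
```

```bash
python3 -m crank '[{"xyz":[0.01,0.02,0],"turn":0},{"xyz":[0.0195,0.032,0],"turn":0},{"xyz":[0.0195,0.032,0],"turn":0},{"xyz":[0.0195,0.032,0],"turn":0},{"xyz":[0.0195,0.032,0],"turn":0},{"xyz":[0.0195,0.032,0],"turn":0},{"xyz":[0.0155,0.025,0],"turn":0},{"xyz":[0.006,0.01,0],"turn":0}]'; python3 - <<'E'
from h import *
import pickle
ctrl.snapshot("scene")
pickle.dump(ctrl.state(),open("s9.pkl","wb"))
for n in("scene","side","wrist"):
    im=ctrl.snapshot(n)[:,:,::-1];cv2.imwrite(f"pics/{n}9.png",im)
    im=cv2.convertScaleAbs(im,alpha=1.6)
    if n=="scene":cv2.imwrite(f"pics/{n}9b.png",cv2.resize(im[110:280,220:390],None,fx=3.5,fy=3.5,interpolation=cv2.INTER_CUBIC))
    elif n=="side":cv2.imwrite(f"pics/{n}9b.png",cv2.resize(im[130:300,170:340],None,fx=3.5,fy=3.5,interpolation=cv2.INTER_CUBIC))
    else: cv2.imwrite(f"pics/{n}9b.png",cv2.resize(im,None,fx=1.56,fy=1.56,interpolation=cv2.INTER_CUBIC))
E
python3 plan.py 0.595 -0.0865 0.177 -4.1 1
```

```text
time_s: 12.9
position: [0.5926, -0.0886, 0.1725]
eef_rot: [-0.0, 0.999, -0.036, -0.001]
ft_force: [-0.2, 1.1, -0.4]
width: 0.0186
now [ 0.5916 -0.0854  0.1732] jaw -3.96 t 13.1 F [ 0.28  1.83 -1.31] w 0.0185 tilt [-0.002  0.001 -1.   ]
turn/row 0.14 dist/row mm 5.3
[np.float64(0.0035), np.float64(0.0009), np.float64(-0.0038)]
```

View pics/scene9b.png

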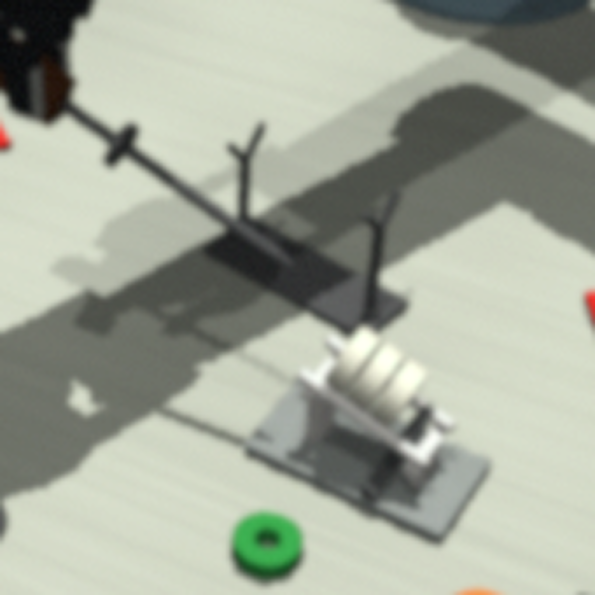

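View pics/side9b.png

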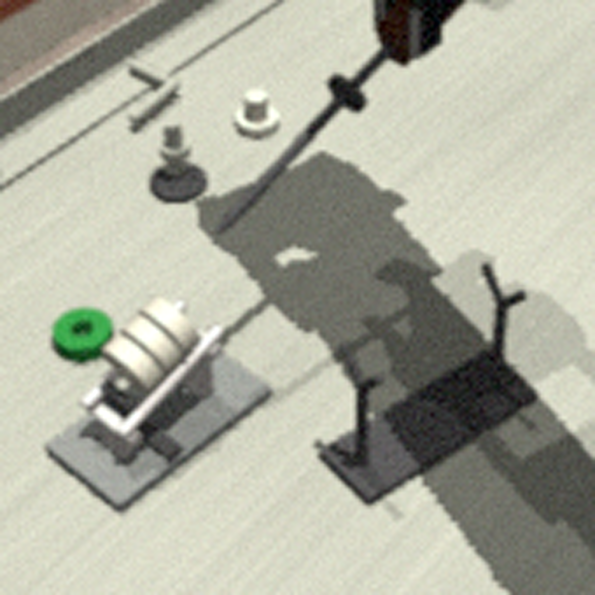

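View pics/wrist9b.png

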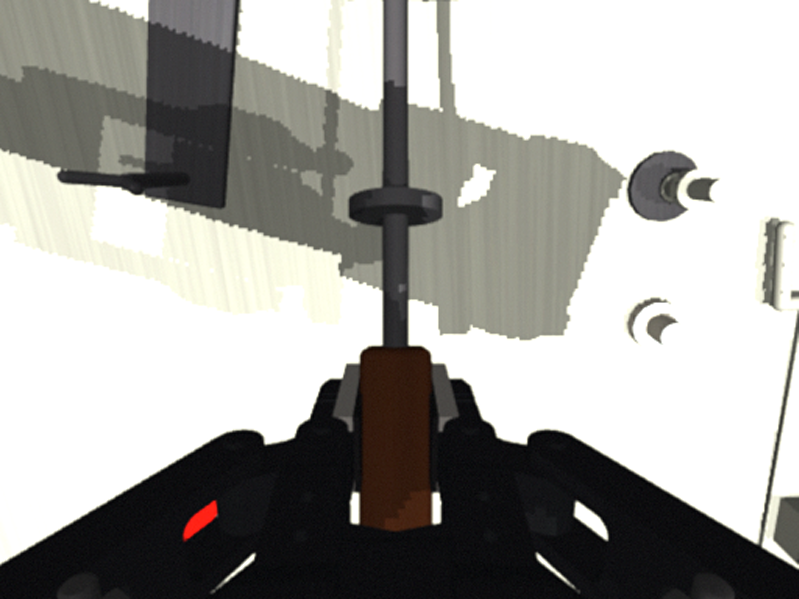

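```bash
python3 - <<'E'
from pitch import *
import pickle
st=pickle.load(open("s9.pkl","rb"));T=toolT(st)
a=lambda u,v:(u/3.5+220,v/3.5+110); b=lambda u,v:(u/3.5+170,v/3.5+130)
t,c=pitch(a(289,260),a(121,146),b(220,233),b(348,93))
for p in(t,c):print("in tool",(np.linalg.inv(T)@np.r_[p,1])[:3].round(4))
# wrist: collar top/bottom & rod width cues
for nm,uv in(("collar ctr",(396,207)),("rod at top",(396,2)),("neck/handle",(396,347))):
    print(nm,uv[0]/1.5605,uv[1]/1.5605)
# ring centres & rack check from the scenes: silhouettes ends
E
```

```text
tip [0.6025 0.0826 0.1251] col [ 0.5959 -0.0316  0.1634] [0.0013 0.0011] len 0.1206 pitch -18.5 hd 86.67
in tool [-0.0025 -0.1718  0.0476]
in tool [-0.001  -0.0574  0.0093]
collar ctr 253.7648189682794 132.64979173341877
rod at top 253.7648189682794 1.281640499839795
neck/handle 253.7648189682794 222.36462672220443
```

```bash
python3 - <<'E'
from h import *
for k in("scene","side"):
    im=cv2.convertScaleAbs(cv2.imread(f"pics/{k}9.png"),alpha=1.5)
    x,y,w,h=(285,195,80,75) if k=="scene" else (180,205,75,75)
    c=cv2.resize(im[y:y+h,x:x+w],None,fx=8,fy=8,interpolation=cv2.INTER_CUBIC)
    for i in range(0,w,5):cv2.putText(c,str(x+i),(i*8,10),0,.35,(0,0,255),1)
    for i in range(0,h,5):cv2.putText(c,str(y+i),(0,i*8+4),0,.35,(0,0,255),1)
    cv2.imwrite(f"pics/r9_{k}.png",c)
E
```

```text
(no output)
```

View pics/r9_scene.png

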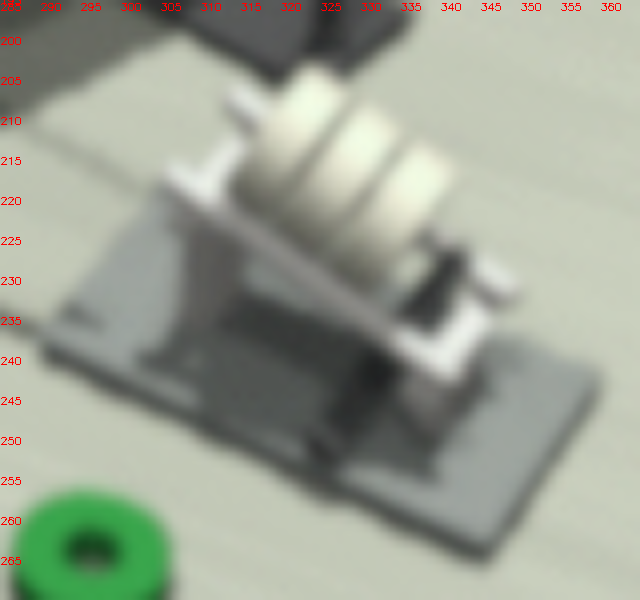

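View pics/r9_side.png

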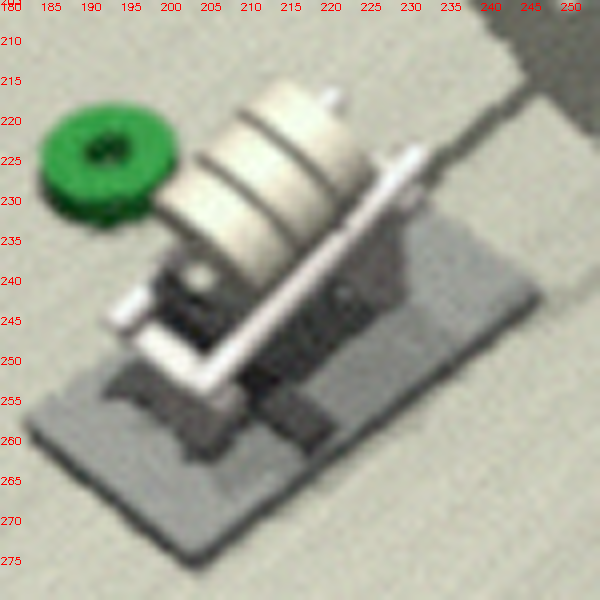

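```bash
python3 - <<'E'
from h import *
P={"c+xl":((345,263.5),(183.5,257.5)),"c-xl":((359.5,241),(204,274)),"ru+":((305.5,216),(220.5,216.5)),"ru-":((314.5,206),(232,223.5)),"rl+":((341,240.5),(195,244.5)),"rl-":((348,231),(205,252.5))}
o={}
for k,(a,b) in P.items():
    p,e=tri([ray("scene",*a),ray("side",*b)]);o[k]=p;print(k,p.round(4),round(e[0],4))
print("upper mid",(o["ru+"]+o["ru-"])/2,"lower mid",(o["rl+"]+o["rl-"])/2)
A=np.array([.6115,.1418,.072]);h=np.radians(86)
x=np.array([np.cos(h),np.sin(h),0]);y=np.array([-np.sin(h),np.cos(h),0]);z=np.array([0,0,1])
ax=.951*x-.309*z;n=.309*x+.951*z
for nm,s in(("ru",-.038),("rl",.052)):
    print("pred",nm,A+s*ax-.017*n)
print("pred c lower",A*[1,1,0]+.065*x-.035*y,A*[1,1,0]+.065*x+.035*y)
E
```

```text
c+xl [0.6499 0.2026 0.0053] 0.0007
c-xl [0.5814 0.2083 0.008 ] 0.0003
ru+ [0.6258 0.1028 0.0678] 0.0004
ru- [0.5904 0.1059 0.0691] 0.0008
rl+ [0.6298 0.1819 0.0422] 0.0009
rl- [0.5978 0.1846 0.0415] 0.0009
upper mid [0.60809586 0.10437473 0.06848301] lower mid [0.61381745 0.18325979 0.04186099]
pred ru [0.60861271 0.10050983 0.067575  ]
pred rl [0.61458317 0.18589133 0.039765  ]
pred c lower [0.65094891 0.20420019 0.        ] [0.58111943 0.20908314 0.        ]
```

```bash
python3 -m crank '[{"xyz":[0.0015,-0.003,0.008],"turn":0},{"xyz":[0.0015,-0.003,0.01],"turn":0},{"xyz":[0.0015,-0.0025,0.01],"turn":0},{"xyz":[0,0,0.009],"turn":0},{"xyz":[0,0,0],"turn":0},{"xyz":[0,0,0],"turn":0},{"xyz":[0,0,0],"turn":0},{"xyz":[0,0,0],"turn":0}]'; python3 plan.py 0.5966 -0.077 0.1361 -4 1;  python3 - <<'E'
from h import *
import pickle
pickle.dump(ctrl.state(),open("s10.pkl","wb"))
for n in("scene","side"):
    im=ctrl.snapshot(n)[:,:,::-1];cv2.imwrite(f"pics/{n}10.png",im)
    im=cv2.convertScaleAbs(im,alpha=1.6)
    x,y=(250,130) if n=="scene" else (175,145)
    c=cv2.resize(im[y:y+120,x:x+120],None,fx=5,fy=5,interpolation=cv2.INTER_CUBIC)
    for i in range(0,120,10):cv2.putText(c,str(x+i),(i*5,10),0,.35,(0,0,255),1)
    for i in range(0,120,10):cv2.putText(c,str(y+i),(0,i*5+4),0,.35,(0,0,255),1)
    cv2.imwrite(f"pics/{n}10b.png",c)
E
```

```text
time_s: 13.9
position: [0.598, -0.0784, 0.138]
eef_rot: [0.0, 0.999, -0.035, 0.001]
ft_force: [-0.0, -0.2, -1.3]
width: 0.018
now [ 0.598  -0.0784  0.138 ] jaw -3.99 t 13.9 F [-0.02 -0.17 -1.25] w 0.018 tilt [ 1.2e-03 -4.0e-04 -1.0e+00]
turn/row 0.01 dist/row mm 2.7
[np.float64(-0.0015), np.float64(-0.0013), np.float64(0.0019)]
```

View pics/scene10b.png

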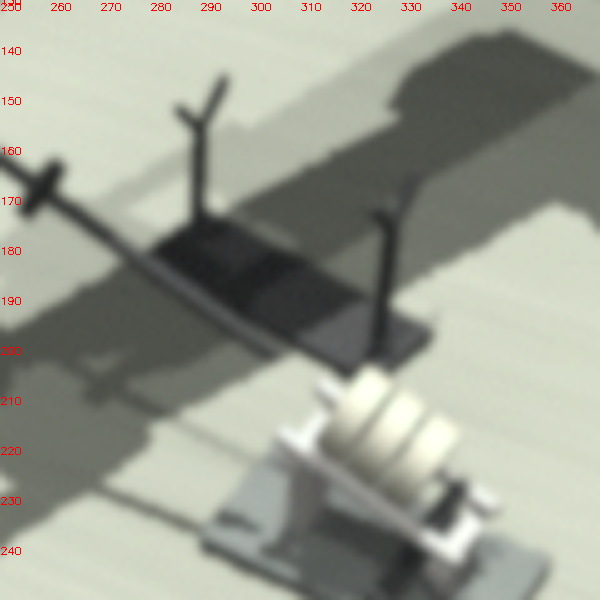

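View pics/side10b.png

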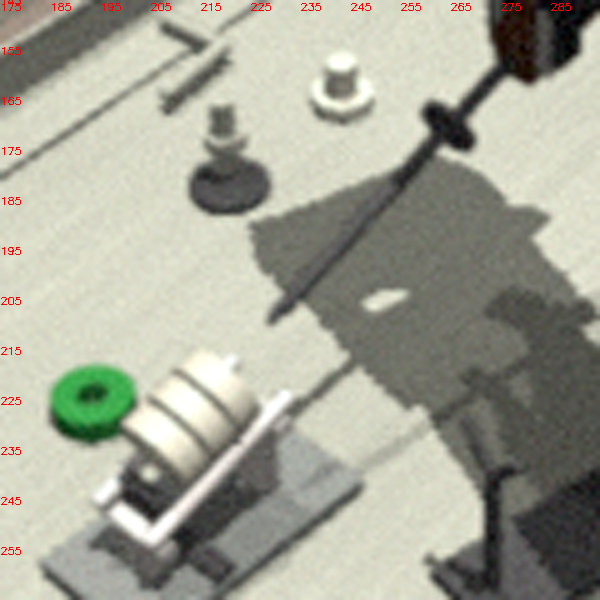

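```bash
python3 - <<'E'
from pitch import *
import pickle
st=pickle.load(open("s10.pkl","rb"));T=toolT(st)
t,c=pitch((305,201),(258.5,168),(229,209),(264,170))
for p in(t,c):print("in tool",(np.linalg.inv(T)@np.r_[p,1])[:3].round(4))
A=np.array([.6112,.1418,.073]);h=np.radians(86)
x=np.array([np.cos(h),np.sin(h),0]);y=np.array([-np.sin(h),np.cos(h),0]);z=np.array([0,0,1])
ax=.951*x-.309*z;n=.309*x+.951*z
for p in(t,c):
    d=p-A;print("s,lat,n",d@ax,d@y,d@n)
for k in("scene","side"):
    for s in(-.17,-.05,-.023,0):print(k,s,np.round(proj(k,A+s*ax),1))
tp=(T@[-.0005,-.1718,.0476,1])[:3]-A;cp=(T@[-.0005,-.0574,.0093,1])[:3]-A
for d in(tp,cp):print("FK s,lat,n",d@ax,d@y,d@n)
E
```

```text
tip [0.6091 0.0921 0.0912] col [ 0.6022 -0.0194  0.1304] [0.0002 0.0014] len 0.1184 pitch -19.34 hd 86.46
in tool [-0.0009 -0.1708  0.0467]
in tool [ 0.0001 -0.0591  0.0075]
s,lat,n -0.0529380887873903 -0.0013349720260352345 0.0019457650069339574
s,lat,n -0.17130870342899537 -0.0022229007107922565 0.004720120692838626
scene -0.17 [258.6 168.8]
scene -0.05 [306.1 202. ]
scene -0.023 [317.2 209.7]
scene 0 [326.8 216.4]
side -0.17 [264.5 172.6]
side -0.05 [228.7 210.8]
side -0.023 [220.3 219.9]
side 0 [212.9 227.7]
FK s,lat,n -0.051741945331826626 -0.0016928411814638572 0.0014009439770368407
FK s,lat,n -0.17237070018363332 -0.00166689505426736 0.0025124421914531647
```

```bash
python3 -m crank '[{"xyz":[-0.0015,0.0008,0.0024],"turn":0},{"xyz":[0,-0.0076,0.0025],"turn":0},{"xyz":[0,-0.0076,0.0025],"turn":0},{"xyz":[0,-0.0076,0.0025],"turn":0},{"xyz":[0,-0.0076,0.0025],"turn":0},{"xyz":[0,-0.0076,0.0025],"turn":0},{"xyz":[0,-0.0057,0.0018],"turn":0},{"xyz":[0,0,0],"turn":0}]';  python3 - <<'E'
from h import *
import pickle
st=ctrl.state();pickle.dump(st,open("s11.pkl","wb"));print(st["ft_force"])
for n in("scene","side"):
    im=ctrl.snapshot(n)[:,:,::-1];cv2.imwrite(f"pics/{n}11.png",im)
    im=cv2.convertScaleAbs(im,alpha=1.6)
    x,y=(250,130) if n=="scene" else (175,145)
    c=cv2.resize(im[y:y+120,x:x+120],None,fx=5,fy=5,interpolation=cv2.INTER_CUBIC)
    for i in range(0,120,10):cv2.putText(c,str(x+i),(i*5,10),0,.35,(0,0,255),1)
    for i in range(0,120,10):cv2.putText(c,str(y+i),(0,i*5+4),0,.35,(0,0,255),1)
    cv2.imwrite(f"pics/{n}11b.png",c)
A=np.array([.6112,.1418,.073]);h=np.radians(86)
x=np.array([np.cos(h),np.sin(h),0]);y=np.array([-np.sin(h),np.cos(h),0]);z=np.array([0,0,1])
ax=.951*x-.309*z;n=.309*x+.951*z;T=toolT(st)
for d in((-.0005,-.1718,.0472,1),(-.0005,-.058,.0085,1)):
    d=(T@d)[:3]-A;print("FK s,lat,n",d@ax,d@y,d@n)
E
```

```text
time_s: 14.8
position: [0.5988, -0.0343, 0.1202]
eef_rot: [-0.0, 0.999, -0.034, -0.0]
ft_force: [0.3, -0.3, -1.1]
width: 0.0183
[ 0.32903055 -0.26216948 -1.09189198]
FK s,lat,n -0.004461303075210763 0.0008616316979350061 -0.0014574750421110245
FK s,lat,n -0.12464350074060647 0.000651143014978918 0.00016122342213619438
```

View pics/scene11b.png

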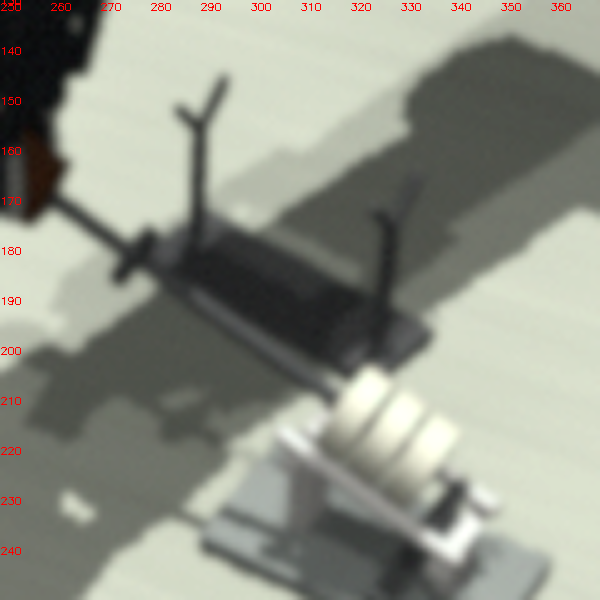

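View pics/side11b.png

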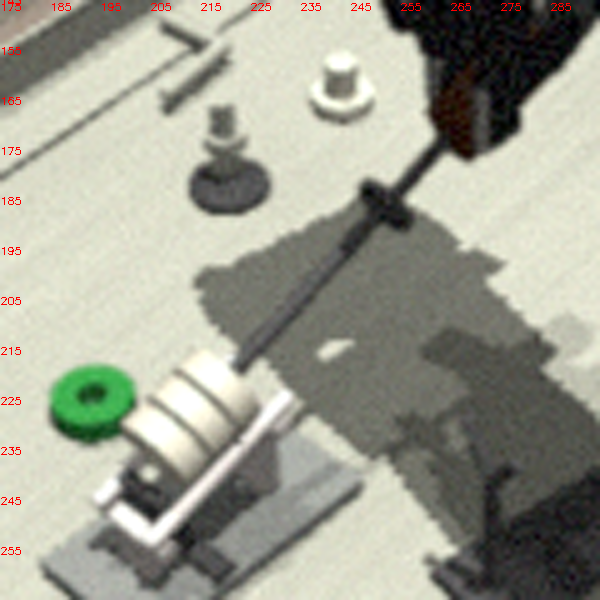

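```bash
python3 -m crank '[{"xyz":[0.0005,-0.0076,0.0023],"turn":0},{"xyz":[0,-0.0076,0.0025],"turn":0},{"xyz":[0,-0.0076,0.0025],"turn":0},{"xyz":[0,-0.0076,0.0025],"turn":0},{"xyz":[0,-0.0076,0.0025],"turn":0},{"xyz":[0,-0.0076,0.0025],"turn":0},{"xyz":[0,-0.0076,0.0025],"turn":0},{"xyz":[0,0,0],"turn":0}]';  python3 - <<'E'
from h import *
import pickle
st=ctrl.state();pickle.dump(st,open("s12.pkl","wb"));print(st["ft_force"])
for n in("scene","side"):
    im=ctrl.snapshot(n)[:,:,::-1];cv2.imwrite(f"pics/{n}12.png",im)
    im=cv2.convertScaleAbs(im,alpha=1.6)
    x,y=(260,150) if n=="scene" else (165,165)
    c=cv2.resize(im[y:y+120,x:x+120],None,fx=5,fy=5,interpolation=cv2.INTER_CUBIC)
    for i in range(0,120,10):cv2.putText(c,str(x+i),(i*5,10),0,.35,(0,0,255),1)
    for i in range(0,120,10):cv2.putText(c,str(y+i),(0,i*5+4),0,.35,(0,0,255),1)
    cv2.imwrite(f"pics/{n}12b.png",c)
A=np.array([.6112,.1418,.073]);h=np.radians(86)
x=np.array([np.cos(h),np.sin(h),0]);y=np.array([-np.sin(h),np.cos(h),0]);z=np.array([0,0,1])
ax=.951*x-.309*z;n=.309*x+.951*z;T=toolT(st)
for d in((-.0005,-.1718,.0472,1),(-.0005,-.058,.0085,1)):
    d=(T@d)[:3]-A;print("FK s,lat,n",d@ax,d@y,d@n)
E
```

```text
time_s: 15.7
position: [0.6029, 0.0189, 0.1027]
eef_rot: [-0.0, 0.999, -0.034, -0.0]
ft_force: [0.1, 0.1, -1.5]
width: 0.018
[ 0.09225011  0.14611611 -1.47599259]
FK s,lat,n 0.05164558440734034 0.0005444201929555351 -0.0015555721158952564
FK s,lat,n -0.06853667200336377 0.0003230729880308859 5.7306022092359554e-05
```

View pics/scene12b.png

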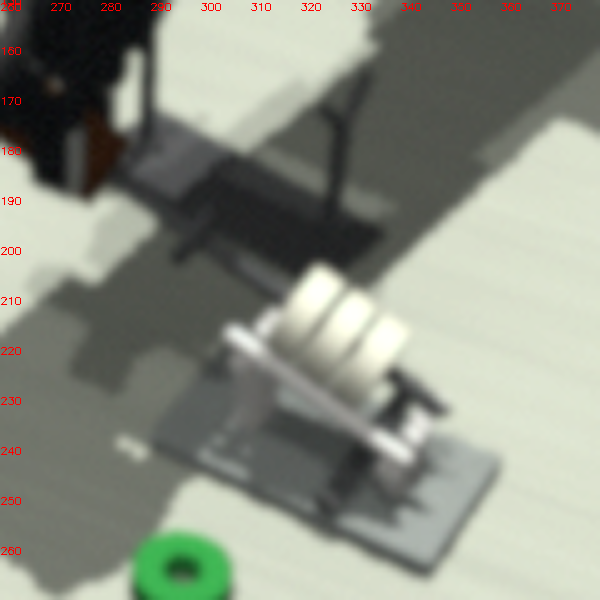

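View pics/side12b.png

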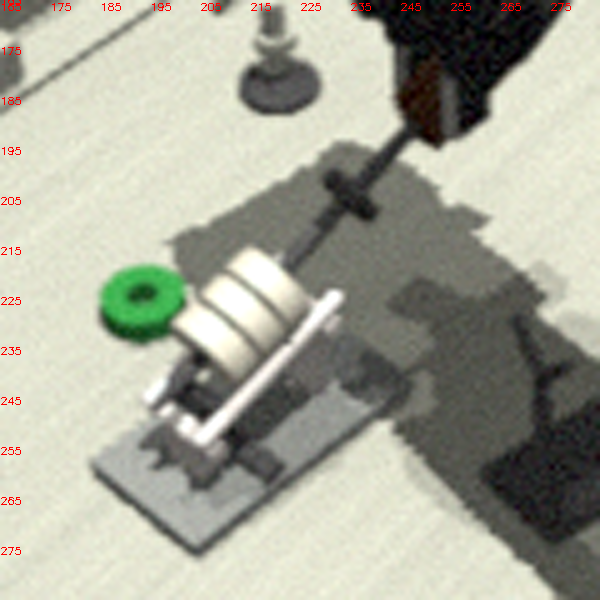

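```bash
python3 -m crank '[{"xyz":[0,-0.0057,0.0015],"turn":0},{"xyz":[0,-0.0057,0.0018],"turn":0},{"xyz":[0,-0.0057,0.0018],"turn":0},{"xyz":[0,-0.0057,0.0018],"turn":0},{"xyz":[0,-0.0057,0.0018],"turn":0},{"xyz":[0,-0.0038,0.0012],"turn":0},{"xyz":[0,0,0],"turn":0},{"xyz":[0,0,0],"turn":0}]'
python3 -m crank '[{"xyz":[0,-0.0019,0.0006],"turn":0},{"xyz":[0,-0.0019,0.0006],"turn":0},{"xyz":[0,-0.0019,0.0006],"turn":0},{"xyz":[0,-0.0019,0.0006],"turn":0},{"xyz":[0,-0.0019,0.0006],"turn":0},{"xyz":[0,-0.0019,0.0006],"turn":0},{"xyz":[0,0,0],"turn":0},{"xyz":[0,0,0],"turn":0}]'
```

```text
time_s: 16.6
position: [0.6055, 0.0501, 0.0934]
eef_rot: [0.0, 0.999, -0.035, -0.0]
ft_force: [-0.0, 0.4, -0.9]
width: 0.0185
time_s: 17.4
position: [0.6063, 0.0615, 0.0898]
eef_rot: [0.0, 0.999, -0.035, 0.0]
ft_force: [0.7, 0.2, -0.9]
width: 0.0181
```

```bash
python3 -m crank '[{"xyz":[0,-0.0014,0.00045],"turn":0},{"xyz":[0,-0.0014,0.00045],"turn":0},{"xyz":[0,-0.0014,0.00045],"turn":0},{"xyz":[0,-0.0014,0.00045],"turn":0},{"xyz":[0,0,0],"turn":0},{"xyz":[0,0,0],"turn":0},{"xyz":[0,0,0],"turn":0},{"xyz":[0,0,0],"turn":0}]'
python3 - <<'E'
from h import *
for n in("scene","side"):
    im=ctrl.snapshot(n)[:,:,::-1];cv2.imwrite(f"pics/{n}13.png",im)
    im=cv2.convertScaleAbs(im,alpha=1.6)
    x,y=(260,150) if n=="scene" else (165,165)
    c=cv2.resize(im[y:y+120,x:x+120],None,fx=5,fy=5,interpolation=cv2.INTER_CUBIC)
    cv2.imwrite(f"pics/{n}13b.png",c)
print(ctrl.state()["ft_force"])
E
```

```text
time_s: 18.2
position: [0.6067, 0.067, 0.088]
eef_rot: [-0.0, 0.999, -0.035, -0.0]
ft_force: [-0.1, -0.2, -2.0]
width: 0.0182
[ 0.05031207 -0.05831379 -1.38848149]
```

View pics/scene13b.png

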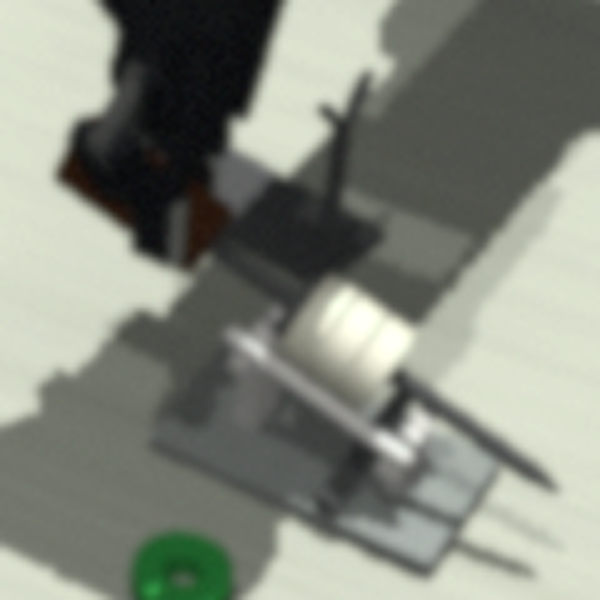

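View pics/side13b.png

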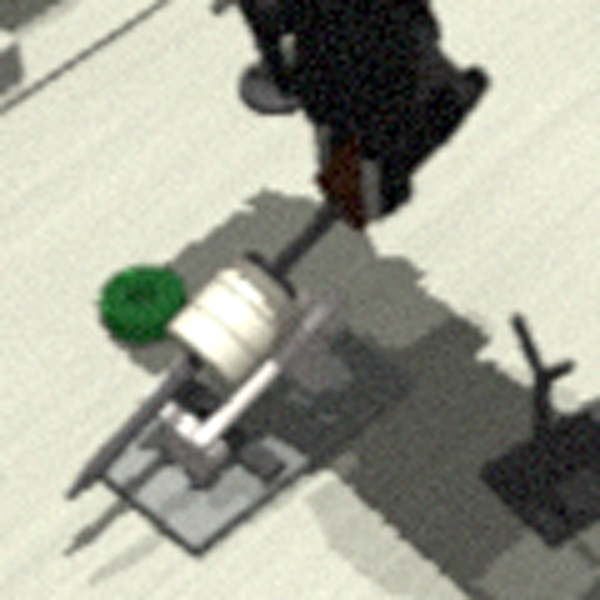

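```bash
python3 -m crank '[{"xyz":[0,-0.00095,0.0003],"turn":0},{"xyz":[0,-0.00095,0.0003],"turn":0},{"xyz":[0,-0.00095,0.0003],"turn":0},{"xyz":[0,-0.00095,0.0003],"turn":0},{"xyz":[0,-0.00095,0.0003],"turn":0},{"xyz":[0,-0.00095,0.0003],"turn":0},{"xyz":[0,0,0],"turn":0},{"xyz":[0,0,0],"turn":0}]'; python3 plan.py 0.6067 0.067 .088 -4 1 | head -1
```

```text
time_s: 19.1
position: [0.607, 0.0727, 0.0861]
eef_rot: [-0.0, 0.999, -0.035, -0.0]
ft_force: [-0.0, 0.4, -1.6]
width: 0.0182
now [0.607  0.0727 0.0861] jaw -3.98 t 19.1 F [-0.    0.45 -1.62] w 0.0182 tilt [-1.e-04  1.e-04 -1.e+00]
```

```bash
python3 -m crank '[{"xyz":[0,-0.00095,0.0003],"turn":0},{"xyz":[0,-0.00095,0.0003],"turn":0},{"xyz":[0,-0.00095,0.0003],"turn":0},{"xyz":[0,-0.00095,0.0003],"turn":0},{"xyz":[0,-0.00095,0.0003],"turn":0},{"xyz":[0,-0.00095,0.0003],"turn":0},{"xyz":[0,0,0],"turn":0},{"xyz":[0,0,0],"turn":0}]'; python3 plan.py 0.6067 0.067 .088 -4 1 | head -1
```

```text
time_s: 19.9
position: [0.6081, 0.0749, 0.0862]
eef_rot: [0.003, 0.999, -0.034, 0.0]
ft_force: [-4.5, -13.8, 8.8]
width: 0.0179
now [0.6081 0.0749 0.0862] jaw -3.9 t 19.9 F [ -4.48 -13.79   8.78] w 0.0179 tilt [ 1.0e-04 -6.6e-03 -1.0e+00]
```

```bash
python3 - <<'E'
from h import *
for n in("scene","side"):
    im=ctrl.snapshot(n)[:,:,::-1];cv2.imwrite(f"pics/{n}14.png",im)
    im=cv2.convertScaleAbs(im,alpha=1.6)
    x,y=(270,160) if n=="scene" else (165,165)
    c=cv2.resize(im[y:y+110,x:x+110],None,fx=5.4,fy=5.4,interpolation=cv2.INTER_CUBIC)
    cv2.imwrite(f"pics/{n}14b.png",c)
print(ctrl.state()["ft_force"])
E
```

```text
[ -5.64400923 -13.95023509   8.98296843]
```

View pics/scene14b.png

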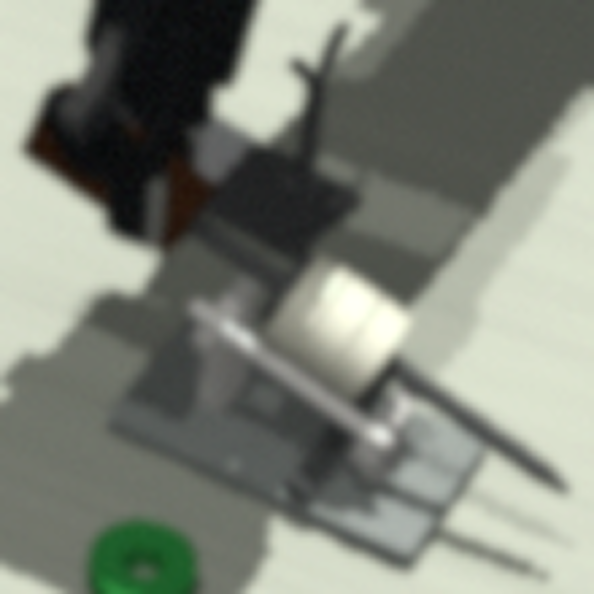

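View pics/side14b.png

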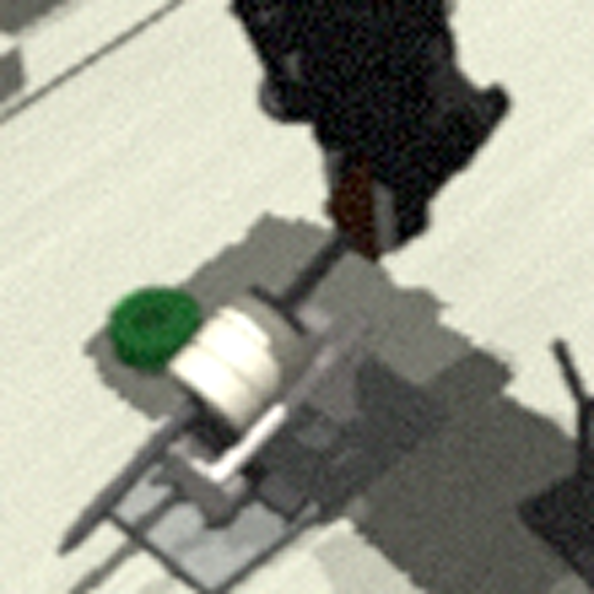

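```bash
python3 -m crank '[{"xyz":[0,0.001,-0.0003],"turn":0},{"xyz":[0,0.001,-0.0003],"turn":0},{"xyz":[0,0.001,-0.0003],"turn":0},{"xyz":[0,0,0],"turn":0},{"xyz":[0,0,0.001],"turn":0},{"xyz":[0,0,0.001],"turn":0},{"xyz":[0,0,0.001],"turn":0},{"xyz":[0,0,0],"turn":0}]' - 20; python3 plan.py 0.6067 0.067 .088 -4 1 | head -1
```

```text
time_s: 20.8
position: [0.6083, 0.0736, 0.084]
eef_rot: [0.002, 0.999, -0.034, 0.001]
ft_force: [-1.2, -8.7, 6.6]
width: 0.018
now [0.6083 0.0736 0.084 ] jaw -3.95 t 20.8 F [-1.2 -8.7  6.6] w 0.018 tilt [ 0.0019 -0.0031 -1.    ]
```

```bash
python3 -m crank '[{"xyz":[0,0.001,0.001],"turn":0},{"xyz":[0,0.0005,0.0015],"turn":0},{"xyz":[0,0.0002,0.0015],"turn":0},{"xyz":[0,0.0002,0.0015],"turn":0},{"xyz":[0,0.0002,0.0015],"turn":0},{"xyz":[0,0.0002,0.0015],"turn":0},{"xyz":[0,0.0002,0],"turn":0},{"xyz":[0,0,0],"turn":0}]' - 20; python3 - <<'E'
from h import *
for n in("scene","side"):
    im=ctrl.snapshot(n)[:,:,::-1];cv2.imwrite(f"pics/{n}15.png",im)
    im=cv2.convertScaleAbs(im,alpha=1.6)
    x,y=(270,160) if n=="scene" else (165,165)
    c=cv2.resize(im[y:y+110,x:x+110],None,fx=5.4,fy=5.4,interpolation=cv2.INTER_CUBIC)
    cv2.imwrite(f"pics/{n}15b.png",c)
print(ctrl.state()["ft_force"],ctrl.state()["position"])
E
```

```text
time_s: 21.6
position: [0.6092, 0.0714, 0.078]
eef_rot: [0.001, 0.999, -0.034, 0.002]
ft_force: [-6.8, -9.0, 17.9]
width: 0.0183
[-6.88726765 -9.30803569 17.7293663 ] [0.60929302 0.07135498 0.07805563]
```

View pics/scene15b.png

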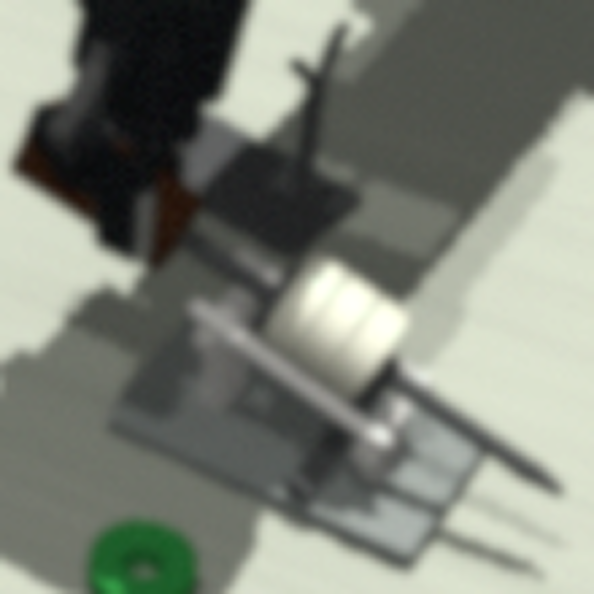

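View pics/side15b.png

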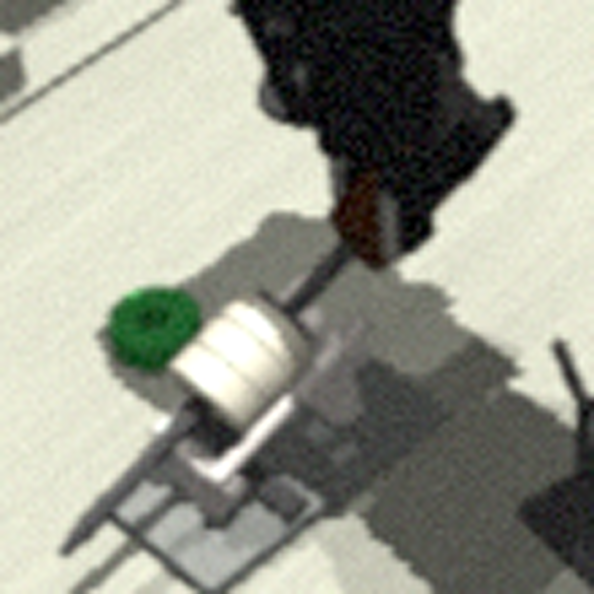

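```bash
python3 -m crank '[{"xyz":[-0.0015,0.0015,0],"turn":0},{"xyz":[0,0.0015,0],"turn":0},{"xyz":[0,0,0.001],"turn":0},{"xyz":[0,0,0.001],"turn":0},{"xyz":[0,0,0.001],"turn":0},{"xyz":[0,0,0.001],"turn":0},{"xyz":[0,0,0],"turn":0},{"xyz":[0,0,0],"turn":0}]' - 20; python3 plan.py 0.6067 0.067 .088 -4 1 | head -1
```

```text
time_s: 22.5
position: [0.6082, 0.0694, 0.0742]
eef_rot: [0.0, 0.999, -0.035, 0.003]
ft_force: [-4.4, -4.1, 17.1]
width: 0.0183
now [0.6082 0.0694 0.0742] jaw -3.96 t 22.5 F [-4.44 -4.1  17.08] w 0.0183 tilt [ 5.6e-03 -6.0e-04 -1.0e+00]
```

```bash
python3 -m crank '[{"xyz":[-0.001,0.0006,0.0012],"turn":0},{"xyz":[0,0.0005,0.0012],"turn":0},{"xyz":[0,0.0003,0.0012],"turn":0},{"xyz":[0,0.0003,0.0012],"turn":0},{"xyz":[0,0.0002,0.0012],"turn":0},{"xyz":[0,0.0002,0.001],"turn":0},{"xyz":[0,0,0],"turn":0},{"xyz":[0,0,0],"turn":0}]' - 20; python3 - <<'E'
from h import *
for n in("scene","side"):
    im=ctrl.snapshot(n)[:,:,::-1];cv2.imwrite(f"pics/{n}16.png",im)
    im=cv2.convertScaleAbs(im,alpha=1.6)
    x,y=(270,160) if n=="scene" else (165,165)
    c=cv2.resize(im[y:y+110,x:x+110],None,fx=5.4,fy=5.4,interpolation=cv2.INTER_CUBIC)
    cv2.imwrite(f"pics/{n}16b.png",c)
print(ctrl.state()["ft_force"],ctrl.state()["position"])
E
```

```text
time_s: 23.3
position: [0.6082, 0.067, 0.0691]
eef_rot: [0.0, 0.999, -0.035, 0.004]
ft_force: [-8.2, -6.5, 24.3]
width: 0.0183
[-8.1110085  -7.11072564 24.68048711] [0.60822846 0.06698718 0.06908578]
```

View pics/scene16b.png

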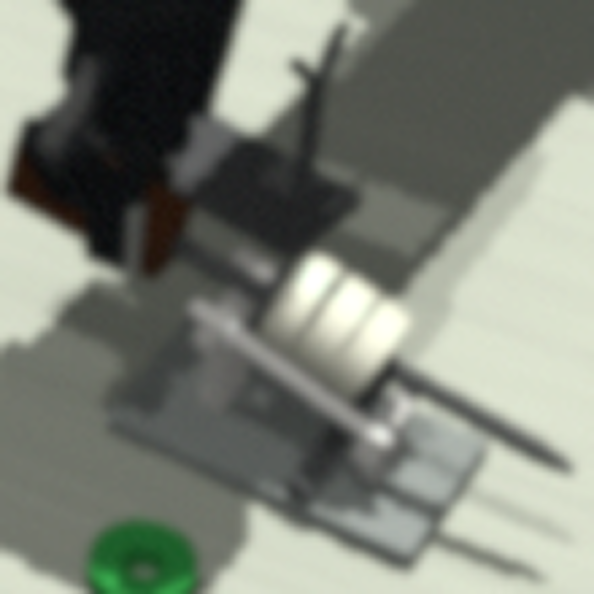

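View pics/side16b.png

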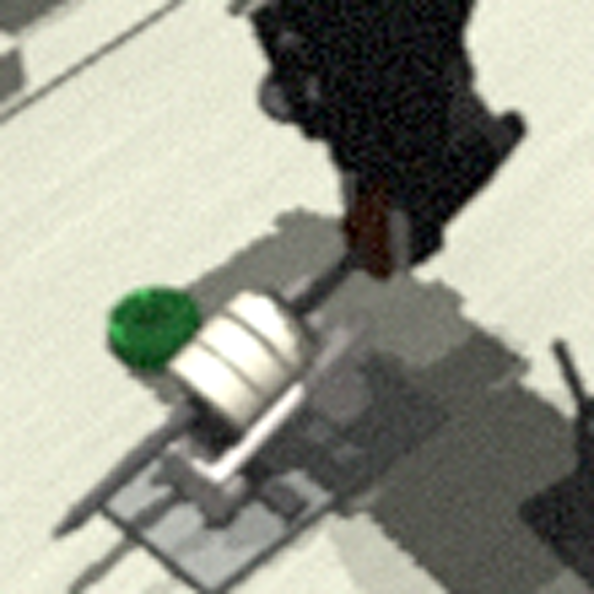

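```bash
python3 - <<'E'
from pitch import *
a=lambda u,v:(u/5.4+270,v/5.4+160); b=lambda u,v:(u/5.4+165,v/5.4+165)
print(14);pitch(a(567,489),a(205,222),b(65,548),b(345,240))
print(16);pitch(a(570,467),a(180,243),b(60,532),b(355,257))
E
```

```text
14
tip [0.6185 0.2463 0.0383] col [0.6069 0.0963 0.0926] [0.0025 0.0018] len 0.1599 pitch -19.85 hd 85.54
16
tip [0.6181 0.2462 0.0487] col [0.6083 0.0887 0.0783] [0.0016 0.0004] len 0.1606 pitch -10.63 hd 86.42
```

```bash
python3 -m crank '[{"xyz":[-0.0015,0.0005,-0.001],"turn":0},{"xyz":[-0.0015,0.0005,0],"turn":0},{"xyz":[-0.0005,0.0005,0.001],"turn":0},{"xyz":[0,0,0.001],"turn":0},{"xyz":[0,0,0.001],"turn":0},{"xyz":[0,0,0.0005],"turn":0},{"xyz":[0,0,0],"turn":0},{"xyz":[0,0,0],"turn":0}]' - 20; python3 plan.py 0.6067 0.067 .088 -4 1 | head -1
```

```text
time_s: 24.2
position: [0.6069, 0.0662, 0.0675]
eef_rot: [-0.0, 0.999, -0.035, 0.007]
ft_force: [-1.6, -3.4, 22.6]
width: 0.0185
now [0.6069 0.0662 0.0675] jaw -4.07 t 24.2 F [-1.57 -3.36 22.65] w 0.0185 tilt [ 1.400e-02  3.000e-04 -9.999e-01]
```

```bash
python3 -m crank '[{"xyz":[0,0.0005,0.001],"turn":0},{"xyz":[0,0.0004,0.001],"turn":0},{"xyz":[0,0.0003,0.001],"turn":0},{"xyz":[0,0.0003,0.001],"turn":0},{"xyz":[0,0.0002,0.0005],"turn":0},{"xyz":[0,0,0],"turn":0},{"xyz":[0,0,0],"turn":0},{"xyz":[0,0,0],"turn":0}]' - 20; python3 plan.py 0.6067 0.067 .088 -4 1 | head -1
python3 - <<'E'
from h import *
for n in("scene","side"):
    im=ctrl.snapshot(n)[:,:,::-1];cv2.imwrite(f"pics/{n}17.png",im)
    im=cv2.convertScaleAbs(im,alpha=1.6)
    x,y=(270,160) if n=="scene" else (165,165)
    c=cv2.resize(im[y:y+110,x:x+110],None,fx=5.4,fy=5.4,interpolation=cv2.INTER_CUBIC)
    cv2.imwrite(f"pics/{n}17b.png",c)
E
```

```text
time_s: 25.0
position: [0.6068, 0.0644, 0.0629]
eef_rot: [-0.0, 0.999, -0.035, 0.007]
ft_force: [-1.1, -4.4, 22.3]
width: 0.0185
now [0.6068 0.0644 0.0629] jaw -4.07 t 25.0 F [-1.09 -4.4  22.32] w 0.0185 tilt [ 1.380e-02  2.000e-04 -9.999e-01]
```

View pics/scene17b.png

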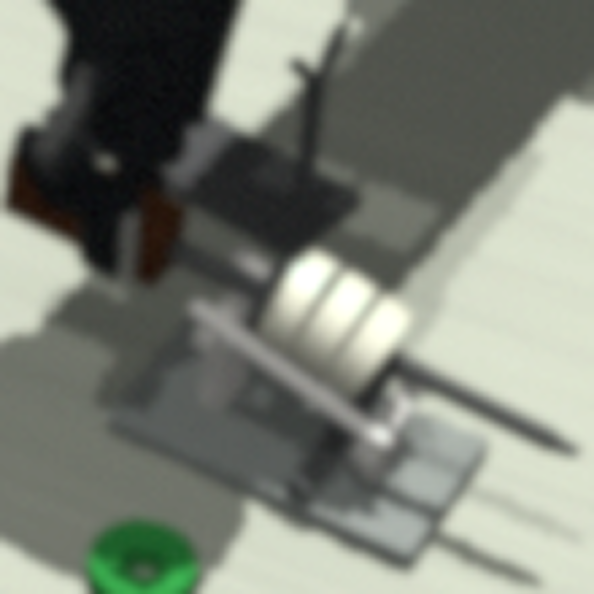

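View pics/side17b.png

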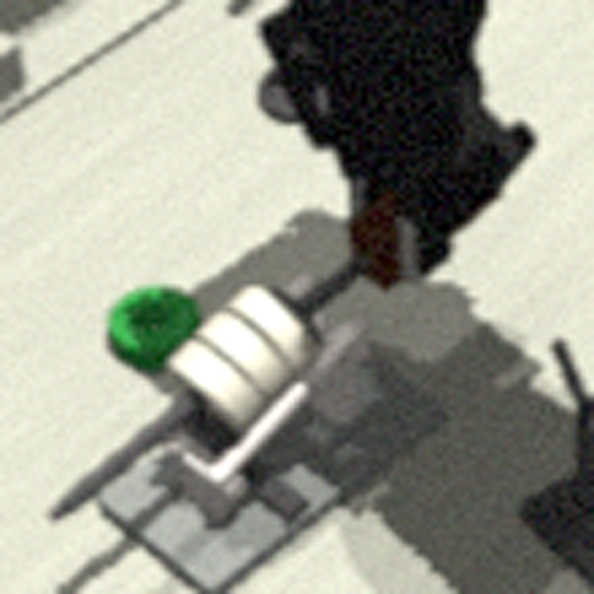

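```bash
python3 - <<'E'
from pitch import *
a=lambda u,v:(u/5.4+270,v/5.4+160); b=lambda u,v:(u/5.4+165,v/5.4+165)
pitch(a(576,450),a(180,248),b(54,517),b(359,265))
E
```

```text
tip [0.6183 0.247  0.0581] col [0.6069 0.0883 0.0744] [0.0014 0.0004] len 0.16 pitch -5.87 hd 85.87
```

```bash
python3 -m crank '[{"xyz":[0,0.0003,0.001],"turn":0},{"xyz":[0,0.0003,0.001],"turn":0},{"xyz":[0,0.0002,0.001],"turn":0},{"xyz":[0,0.0002,0.001],"turn":0},{"xyz":[0,0.0001,0.001],"turn":0},{"xyz":[0,0.0001,0.0005],"turn":0},{"xyz":[0,0,0],"turn":0},{"xyz":[0,0,0],"turn":0}]' - 20; python3 plan.py 0.6067 0.067 .088 -4 1 | head -1
```

```text
time_s: 25.9
position: [0.6066, 0.063, 0.057]
eef_rot: [-0.0, 0.999, -0.036, 0.007]
ft_force: [-1.1, -4.5, 21.4]
width: 0.0185
now [0.6066 0.063  0.057 ] jaw -4.07 t 25.9 F [-1.08 -4.54 21.36] w 0.0185 tilt [ 1.360e-02 -2.000e-04 -9.999e-01]
```

```bash
python3 -m crank '[{"xyz":[0,0,0],"turn":0},{"xyz":[0,0,0],"turn":0},{"xyz":[0,0,-0.003],"turn":0},{"xyz":[0,0,-0.006],"turn":0},{"xyz":[0,0,-0.008],"turn":0},{"xyz":[0,0,-0.01],"turn":0},{"xyz":[0,0,-0.01],"turn":0},{"xyz":[0,0,-0.01],"turn":0}]' - 120; 
python3 -m crank '[{"xyz":[0,0,-0.012],"turn":0},{"xyz":[0,0,-0.012],"turn":0},{"xyz":[0,0,-0.012],"turn":0},{"xyz":[0,0,-0.01],"turn":0},{"xyz":[0,0,-0.008],"turn":0},{"xyz":[0,0,0],"turn":0},{"xyz":[0,0,0],"turn":0},{"xyz":[0,0,0],"turn":0}]'
python3 - <<'E'
from h import *
import pickle
st=ctrl.state();pickle.dump(st,open("s18.pkl","wb"));print(st["position"],st["ft_force"])
for n in("scene","side","wrist"):
    im=ctrl.snapshot(n)[:,:,::-1];cv2.imwrite(f"pics/{n}18.png",im)
    im=cv2.convertScaleAbs(im,alpha=1.6)
    if n=="wrist": cv2.imwrite(f"pics/{n}18b.png",cv2.resize(im,None,fx=1.56,fy=1.56,interpolation=cv2.INTER_CUBIC));continue
    x,y=(270,130) if n=="scene" else (165,135)
    c=cv2.resize(im[y:y+120,x:x+120],None,fx=5,fy=5,interpolation=cv2.INTER_CUBIC)
    cv2.imwrite(f"pics/{n}18b.png",c)
E
```

```text
time_s: 26.7
position: [0.5999, 0.0641, 0.0977]
eef_rot: [-0.0, 0.999, -0.035, -0.0]
ft_force: [0.1, 0.0, -1.4]
width: 0.018
time_s: 27.5
position: [0.5999, 0.0638, 0.1505]
eef_rot: [-0.0, 0.999, -0.035, -0.001]
ft_force: [0.6, -0.2, -1.8]
width: 0.0181
[0.5998844  0.06384776 0.15047979] [ 0.5978275  -0.19941396 -1.82902034]
```

View pics/scene18b.png

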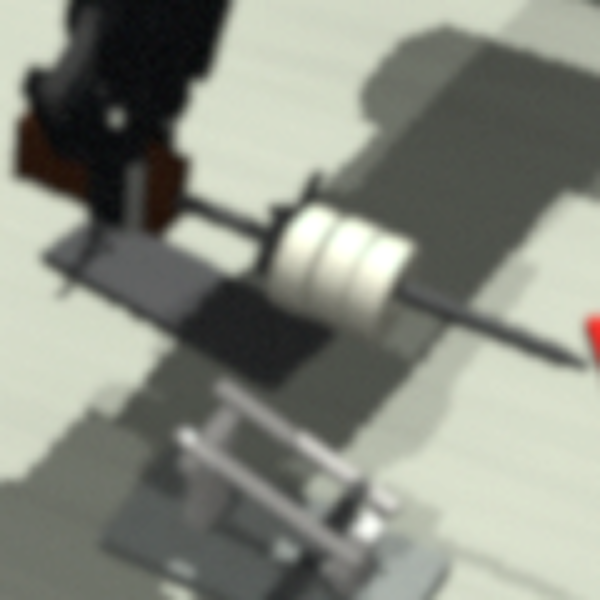

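View pics/side18b.png

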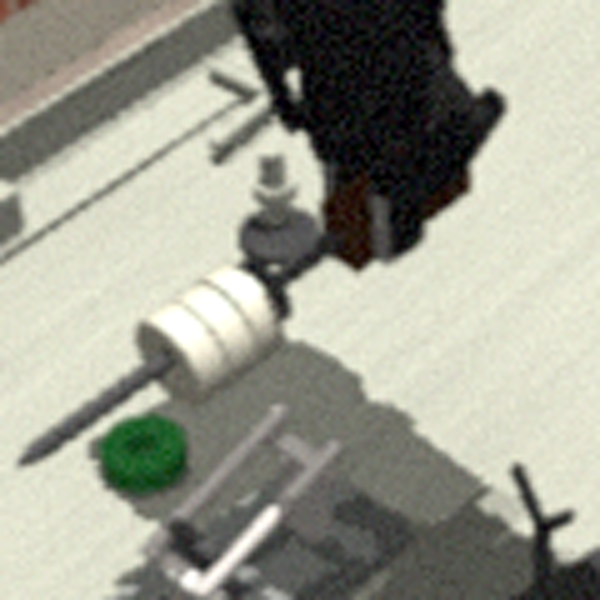

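View pics/wrist18b.png

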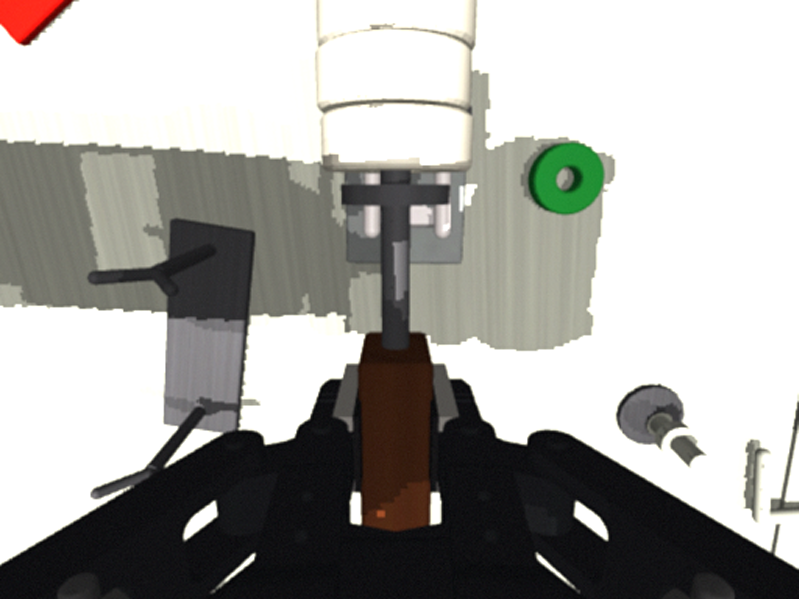

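```bash
python3 - <<'E'
from pitch import *
import pickle
st=pickle.load(open("s18.pkl","rb"));T=toolT(st)
t,c=pitch((386.8,203.2),(324.2,178.5),(169.2,227.8),(219.5,192.5))
for p in(t,c):print("in tool",(np.linalg.inv(T)@np.r_[p,1])[:3].round(4))
print(T[:3,:3].round(4))
# fork tips tri from earlier pictures
a=np.array([.4741,.0985]);b=np.array([.5073,.0906]);e=np.array([.4501,-.0076]);f=np.array([.4820,-.0145])
R_=(a+b)/2;L=(e+f)/2;d=R_-L;print("forks",L,R_,np.linalg.norm(d),np.degrees(np.arctan2(d[1],d[0])))
s=np.array([.4754,.039]);u=d/np.linalg.norm(d);print("from base",s-.055*u,s+.055*u)
# wrist collar
for v in(185,203):print(ray("wrist",396/1.5605,v/1.5605,st))
E
```

```text
tip [0.612  0.2473 0.1562] col [0.603  0.1228 0.1597] [0.0007 0.0026] len 0.1249 pitch -1.6 hd 85.89
in tool [-0.0007 -0.1839 -0.0057]
in tool [-0.001  -0.0591 -0.0092]
[[ 9.976e-01 -6.940e-02 -1.500e-03]
 [-6.940e-02 -9.976e-01  1.000e-04]
 [-1.500e-03  0.000e+00 -1.000e+00]]
forks [ 0.46605 -0.01105] [0.4907  0.09455] 0.10843884221071343 76.86083221342592
from base [ 0.46289756 -0.01456014] [0.48790244 0.09256014]
(array([0.60495157, 0.13342415, 0.29315413]), array([-0.00113688, -0.03486187, -0.99939149]))
(array([0.60495157, 0.13342415, 0.29315413]), array([-0.00360014, -0.07067742, -0.99749273]))
```

```bash
python3 plan.py 0.4567 -0.0505 0.1505 -13.2 10
```

```text
now [0.6    0.0638 0.1506] jaw -3.98 t 27.65 F [-0.45 -0.03 -1.88] w 0.0181 tilt [-1.3e-03  1.0e-04 -1.0e+00]
turn/row 0.92 dist/row mm 18.3
[np.float64(-0.0135), np.float64(0.0124), np.float64(0.0)]
[np.float64(-0.0133), np.float64(0.0126), np.float64(0.0)]
[np.float64(-0.0131), np.float64(0.0128), np.float64(0.0)]
[np.float64(-0.0129), np.float64(0.013), np.float64(0.0)]
[np.float64(-0.0127), np.float64(0.0132), np.float64(0.0)]
[np.float64(-0.0125), np.float64(0.0134), np.float64(0.0)]
[np.float64(-0.0122), np.float64(0.0136), np.float64(0.0)]
[np.float64(-0.012), np.float64(0.0138), np.float64(0.0)]
[np.float64(-0.0118), np.float64(0.014), np.float64(0.0)]
[np.float64(-0.0116), np.float64(0.0142), np.float64(0.0)]
```

```bash
python3 -m crank '[{"xyz":[-0.006,0.006,0],"turn":0.5},{"xyz":[-0.0135,0.0124,0],"turn":1},{"xyz":[-0.0135,0.0126,0],"turn":1},{"xyz":[-0.013,0.0128,0],"turn":1},{"xyz":[-0.013,0.013,0],"turn":1},{"xyz":[-0.0125,0.0132,0],"turn":1},{"xyz":[-0.0125,0.0134,0],"turn":1},{"xyz":[-0.012,0.0136,0],"turn":1}]'
python3 -m crank '[{"xyz":[-0.012,0.014,0],"turn":1},{"xyz":[-0.012,0.014,0],"turn":0.7},{"xyz":[-0.006,0.008,0],"turn":0},{"xyz":[0,0,0],"turn":0},{"xyz":[0,0,0],"turn":0},{"xyz":[0,0,0],"turn":0},{"xyz":[0,0,0],"turn":0},{"xyz":[0,0,0],"turn":0}]'
python3 plan.py 0.4567 -0.0505 0.1505 -13.2 1
python3 - <<'E'
from h import *
import pickle
st=ctrl.state();pickle.dump(st,open("s19.pkl","wb"))
for n in("scene","side","wrist"):
    im=ctrl.snapshot(n)[:,:,::-1];cv2.imwrite(f"pics/{n}19.png",im)
    im=cv2.convertScaleAbs(im,alpha=1.8)
    if n=="wrist": cv2.imwrite(f"pics/{n}19b.png",cv2.resize(im,None,fx=1.56,fy=1.56,interpolation=cv2.INTER_CUBIC));continue
    x,y=(230,90) if n=="scene" else (230,130)
    c=cv2.resize(im[y:y+120,x:x+130],None,fx=5,fy=5,interpolation=cv2.INTER_CUBIC)
    cv2.imwrite(f"pics/{n}19b.png",c)
E
```

```text
time_s: 28.45
position: [0.4918, -0.0209, 0.1511]
eef_rot: [0.0, 0.995, -0.101, -0.0]
ft_force: [-0.3, -1.0, -1.6]
width: 0.0184
time_s: 29.25
position: [0.4562, -0.0489, 0.1512]
eef_rot: [-0.0, 0.993, -0.114, -0.0]
ft_force: [0.4, 0.1, -2.6]
width: 0.0182
now [ 0.4562 -0.0489  0.1512] jaw -13.14 t 29.25 F [ 0.39  0.11 -2.6 ] w 0.0182 tilt [-1.e-04  0.e+00 -1.e+00]
turn/row 0.06 dist/row mm 1.8
[np.float64(0.0009), np.float64(0.0014), np.float64(0.0007)]
```

View pics/scene19b.png

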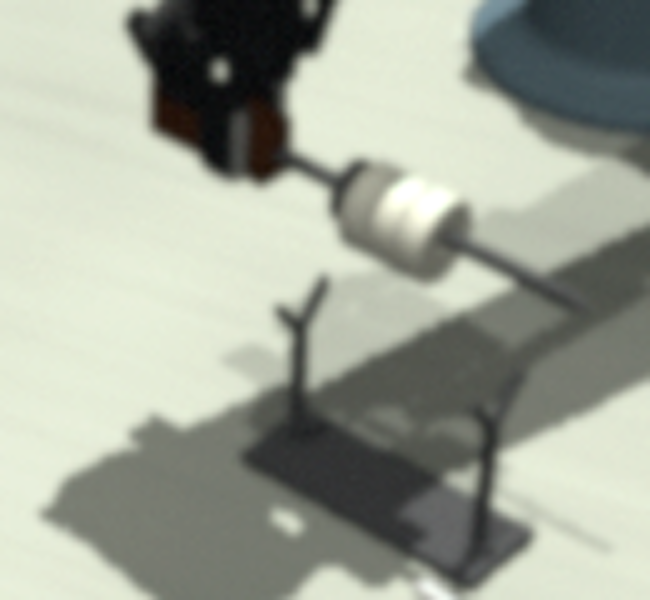

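View pics/side19b.png

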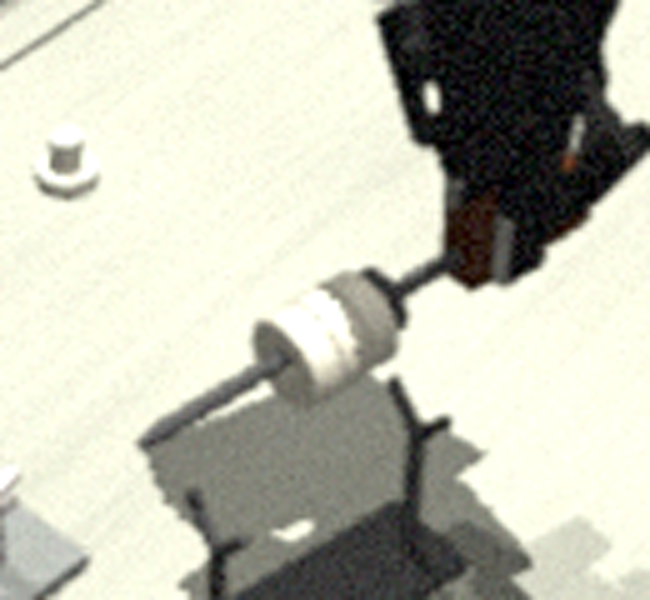

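View pics/wrist19b.png

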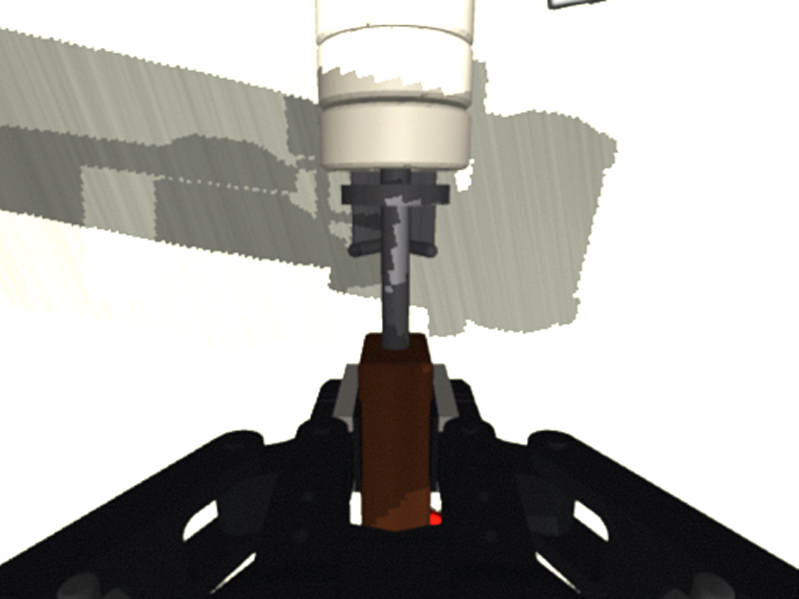

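```bash
python3 - <<'E'
from h import *
import pickle
st=pickle.load(open("s19.pkl","rb"));T=toolT(st);Ti=np.linalg.inv(T)
for z in(.092,):
  for uv in((354,251),(431,250)):
    p=onz("wrist",uv[0]/1.5605,uv[1]/1.5605,z,st);print(p.round(4),(Ti@np.r_[p,1])[:3].round(4))
for f in((.4650,-.0128),(.489,.0935)):
    print("fork in tool",(Ti@np.r_[f,.085,1])[:3].round(4))
E
```

```text
[ 0.4474 -0.0106  0.092 ] [-0.0173 -0.0353  0.0592]
[ 0.4796 -0.0177  0.092 ] [ 0.0157 -0.0357  0.0592]
fork in tool [ 0.0004 -0.0372  0.0662]
fork in tool [-0.0004 -0.1461  0.0663]
```

```bash
python3 -m crank '[{"xyz":[-0.0003,0,0.006],"turn":0},{"xyz":[0,0,0.01],"turn":0},{"xyz":[0,0,0.01],"turn":0},{"xyz":[0,0,0.01],"turn":0},{"xyz":[0,0,0.01],"turn":0},{"xyz":[0,0,0.01],"turn":0},{"xyz":[0,0,0.006],"turn":0},{"xyz":[0,0,0.004],"turn":0}]'
python3 -m crank '[{"xyz":[0,0,0.001],"turn":0},{"xyz":[0,0,0.001],"turn":0},{"xyz":[0,0,0.001],"turn":0},{"xyz":[0,0,0.001],"turn":0},{"xyz":[0,0,0.001],"turn":0},{"xyz":[0,0,0],"turn":0},{"xyz":[0,0,0],"turn":0},{"xyz":[0,0,0],"turn":0}]' - 30
python3 plan.py 0.4567 -0.0505 0.076 -13.2 1
python3 - <<'E'
from h import *
for n in("scene","side"):
    im=ctrl.snapshot(n)[:,:,::-1];cv2.imwrite(f"pics/{n}20.png",im)
    im=cv2.convertScaleAbs(im,alpha=1.8)
    x,y=(230,90) if n=="scene" else (230,130)
    c=cv2.resize(im[y:y+120,x:x+130],None,fx=5,fy=5,interpolation=cv2.INTER_CUBIC)
    cv2.imwrite(f"pics/{n}20b.png",c)
E
```

```text
time_s: 30.2
position: [0.4554, -0.049, 0.0845]
eef_rot: [-0.0, 0.993, -0.115, -0.0]
ft_force: [0.3, -0.5, -2.4]
width: 0.018
time_s: 31.0
position: [0.4557, -0.0491, 0.0803]
eef_rot: [0.0, 0.993, -0.115, 0.0]
ft_force: [0.0, -0.1, -1.5]
width: 0.0188
now [ 0.4557 -0.0491  0.0803] jaw -13.17 t 31.0 F [ 0.01 -0.08 -1.52] w 0.0188 tilt [ 1.e-04 -0.e+00 -1.e+00]
turn/row 0.03 dist/row mm 4.7
[np.float64(0.0013), np.float64(0.0011), np.float64(0.0043)]
```

View pics/scene20b.png

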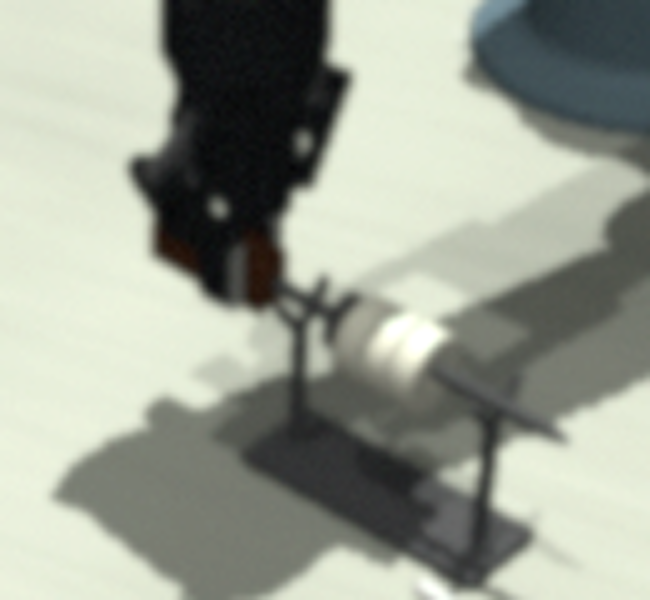

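View pics/side20b.png

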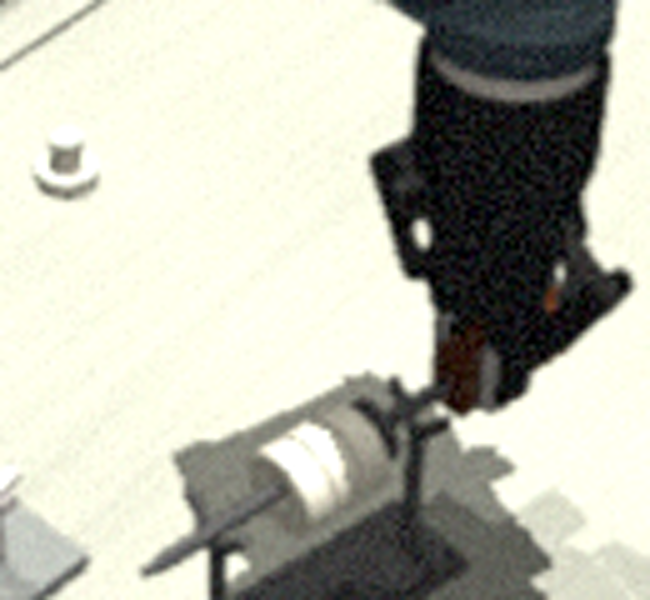

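```bash
python3 -m crank '[{"xyz":[0,0,0.001],"turn":0},{"xyz":[0,0,0.001],"turn":0},{"xyz":[0,0,0.001],"turn":0},{"xyz":[0,0,0.001],"turn":0},{"xyz":[0,0,0],"turn":0},{"xyz":[0,0,0],"turn":0},{"xyz":[0,0,0],"turn":0},{"xyz":[0,0,0],"turn":0}]' - 20
python3 plan.py 0.4567 -0.0505 0.076 -13.2 1|head -1
```

```text
time_s: 31.9
position: [0.4556, -0.0491, 0.0763]
eef_rot: [0.0, 0.993, -0.115, -0.0]
ft_force: [0.2, 0.7, -1.5]
width: 0.018
now [ 0.4556 -0.0491  0.0763] jaw -13.17 t 31.9 F [ 0.21  0.66 -1.5 ] w 0.018 tilt [-1.e-04 -0.e+00 -1.e+00]
```

```bash
python3 -m crank '[{"xyz":[0,0,0.001],"turn":0},{"xyz":[0,0,0.001],"turn":0},{"xyz":[0,0,0.001],"turn":0},{"xyz":[0,0,0],"turn":0},{"xyz":[0,0,0],"turn":0},{"xyz":[0,0,0],"turn":0},{"xyz":[0,0,0],"turn":0},{"xyz":[0,0,0],"turn":0}]' - 20
python3 plan.py 0.4567 -0.0505 0.076 -13.2 1|head -1
```

```text
time_s: 32.7
position: [0.456, -0.0492, 0.0736]
eef_rot: [-0.0, 0.993, -0.115, 0.0]
ft_force: [-0.5, -1.4, 5.1]
width: 0.0182
now [ 0.456  -0.0492  0.0736] jaw -13.19 t 32.7 F [-0.48 -1.42  5.09] w 0.0182 tilt [ 8.e-04 -1.e-04 -1.e+00]
```

```bash
python3 -m crank '[{"xyz":[0,0,0.001],"turn":0},{"xyz":[0,0,0.001],"turn":0},{"xyz":[0,0,0],"turn":0},{"xyz":[0,0,0],"turn":0},{"xyz":[0,0,0],"turn":0},{"xyz":[0,0,0],"turn":0},{"xyz":[0,0,0],"turn":0},{"xyz":[0,0,0],"turn":0}]' - 20
python3 plan.py 0.4567 -0.0505 0.076 -13.2 1|head -1
python3 - <<'E'
from h import *
for n in("scene","side"):
    im=ctrl.snapshot(n)[:,:,::-1];cv2.imwrite(f"pics/{n}21.png",im)
    im=cv2.convertScaleAbs(im,alpha=1.8)
    x,y=(230,90) if n=="scene" else (230,130)
    c=cv2.resize(im[y:y+120,x:x+130],None,fx=5,fy=5,interpolation=cv2.INTER_CUBIC)
    cv2.imwrite(f"pics/{n}21b.png",c)
E
```

```text
time_s: 33.5
position: [0.4562, -0.0492, 0.0722]
eef_rot: [-0.0, 0.993, -0.115, 0.0]
ft_force: [-3.0, -1.7, 10.3]
width: 0.0183
now [ 0.4562 -0.0492  0.0722] jaw -13.18 t 33.5 F [-3.04 -1.72 10.29] w 0.0183 tilt [ 8.e-04  2.e-04 -1.e+00]
```

View pics/scene21b.png

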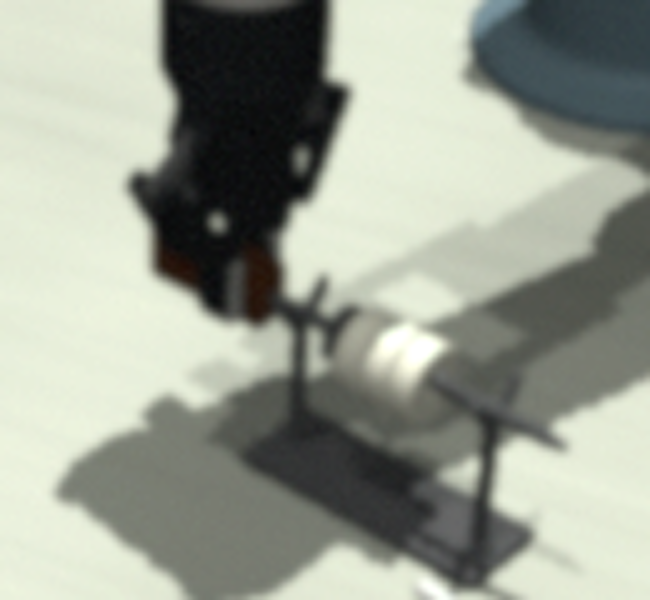

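View pics/side21b.png

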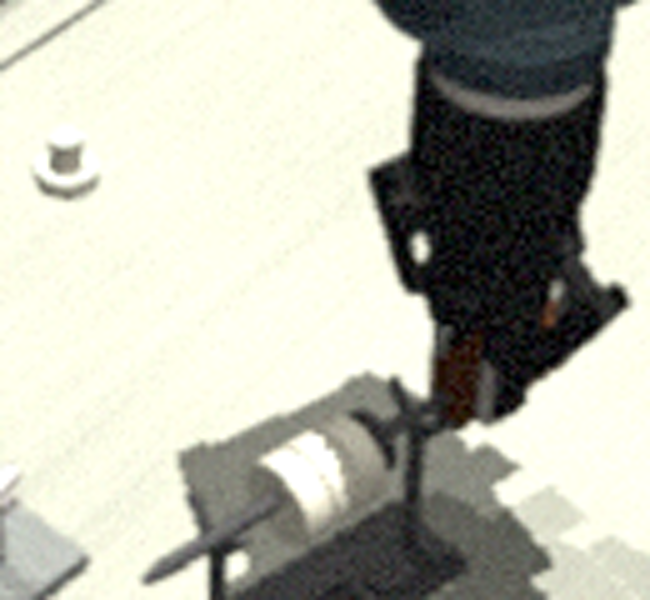

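```bash
python3 -m crank '[{"xyz":[-0.0004,0,-0.001],"turn":0},{"xyz":[0,0,-0.001],"turn":0},{"xyz":[0,0,-0.0004],"turn":0},{"xyz":[0,0,0],"turn":0},{"xyz":[0,0,0],"turn":0},{"xyz":[0,0,0],"turn":0},{"xyz":[0,0,0],"turn":0},{"xyz":[0,0,0],"turn":0}]' - 20
python3 -m crank '[{"xyz":[0,0,0],"turn":0},{"xyz":[0,0,0],"turn":0},{"xyz":[0,0,0],"turn":0},{"xyz":[0,0,0],"turn":0},{"xyz":[0,0,0],"turn":0},{"xyz":[0,0,0],"turn":0},{"xyz":[0,0,0],"turn":0},{"xyz":[0,0,0],"turn":0}]' 0.6
python3 - <<'E'
from h import *
for n in("scene","side","wrist"):
    im=ctrl.snapshot(n)[:,:,::-1];cv2.imwrite(f"pics/{n}22.png",im)
    im=cv2.convertScaleAbs(im,alpha=1.8)
    if n=="wrist": cv2.imwrite(f"pics/{n}22b.png",cv2.resize(im,None,fx=1.56,fy=1.56,interpolation=cv2.INTER_CUBIC));continue
    x,y=(230,90) if n=="scene" else (230,130)
    c=cv2.resize(im[y:y+120,x:x+130],None,fx=5,fy=5,interpolation=cv2.INTER_CUBIC)
    cv2.imwrite(f"pics/{n}22b.png",c)
E
```

```text
time_s: 34.4
position: [0.4555, -0.049, 0.0738]
eef_rot: [-0.0, 0.993, -0.115, 0.0]
ft_force: [0.5, -0.9, 4.1]
width: 0.0185
time_s: 35.2
position: [0.4553, -0.049, 0.0737]
eef_rot: [0.0, 0.993, -0.115, 0.0]
ft_force: [0.4, -0.1, -0.6]
width: 0.0514
```

View pics/scene22b.png

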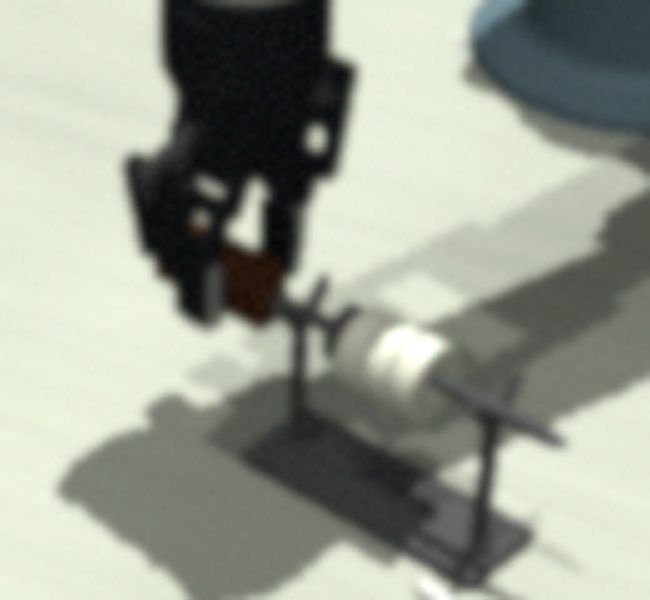

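View pics/side22b.png

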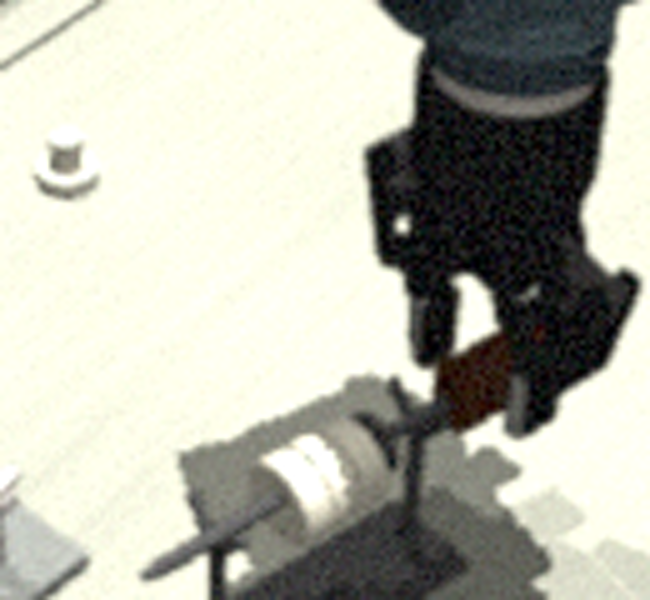

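View pics/wrist22b.png

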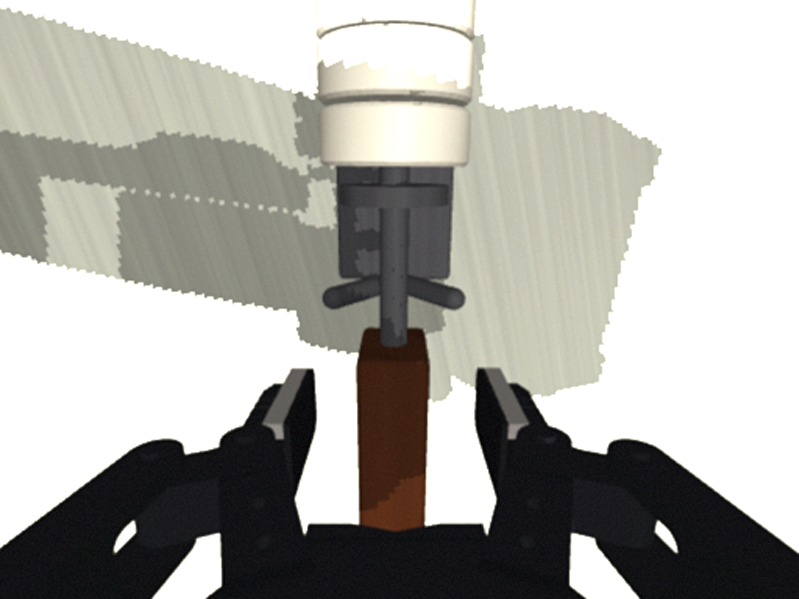

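```bash
python3 -m crank '[{"xyz":[0,0,-0.01],"turn":0},{"xyz":[0,0,-0.02],"turn":0},{"xyz":[0,0,-0.03],"turn":0},{"xyz":[0,0,-0.03],"turn":0},{"xyz":[0,0,-0.03],"turn":0},{"xyz":[0,0,-0.02],"turn":0},{"xyz":[0,0,0],"turn":0},{"xyz":[0,0,0],"turn":0}]'
python3 - <<'E'
from h import *
import pickle
st=ctrl.state();pickle.dump(st,open("s23.pkl","wb"));print(st["position"],st["ft_force"],st["qd"].round(3))
for n in("scene","side","wrist"):
    im=ctrl.snapshot(n)[:,:,::-1];cv2.imwrite(f"pics/{n}23.png",im)
    im=cv2.convertScaleAbs(im,alpha=1.8)
    if n=="wrist": cv2.imwrite(f"pics/{n}23b.png",cv2.resize(im,None,fx=1.56,fy=1.56,interpolation=cv2.INTER_CUBIC));continue
    x,y=(230,90) if n=="scene" else (230,130)
    c=cv2.resize(im[y:y+120,x:x+130],None,fx=5,fy=5,interpolation=cv2.INTER_CUBIC)
    cv2.imwrite(f"pics/{n}23b.png",c)
E
```

```text
time_s: 36.15
position: [0.4552, -0.049, 0.2138]
eef_rot: [0.0, 0.993, -0.115, 0.0]
ft_force: [-0.3, 0.4, -0.6]
width: 0.0514
[ 0.45519103 -0.04897397  0.2138323 ] [-0.25143254  0.37585214 -0.60012269] [-0.002  0.024  0.03  -0.001 -0.002 -0.001]
```

View pics/scene23b.png

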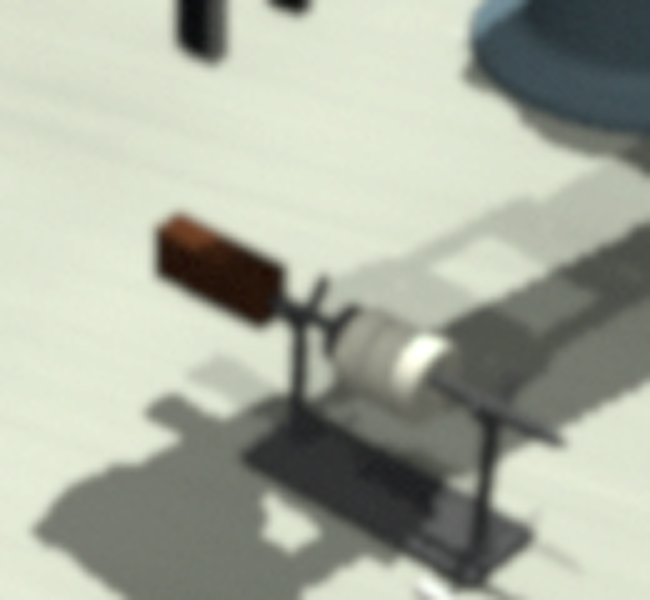

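View pics/side23b.png

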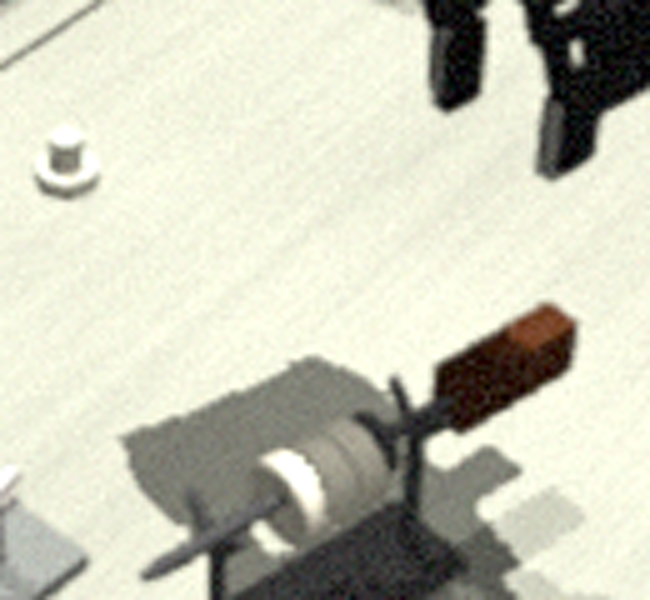

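View pics/wrist23b.png

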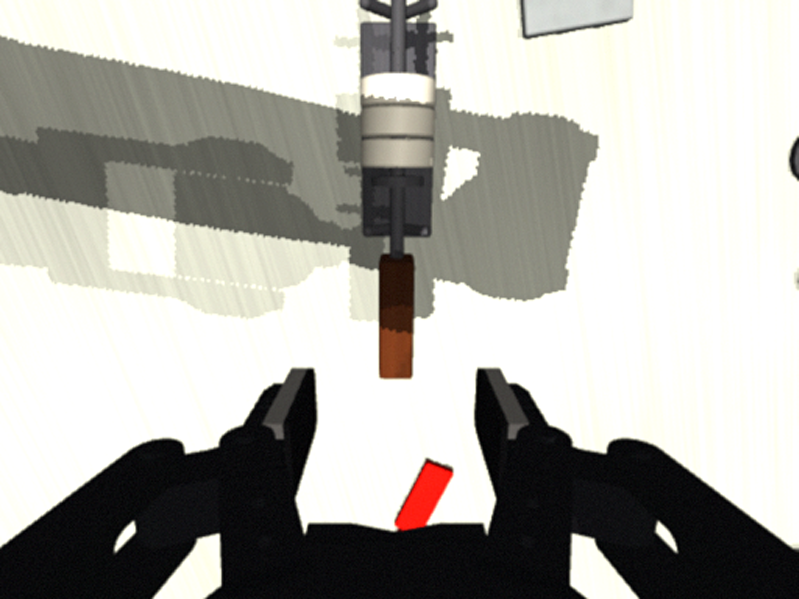

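View pics/scene23.png

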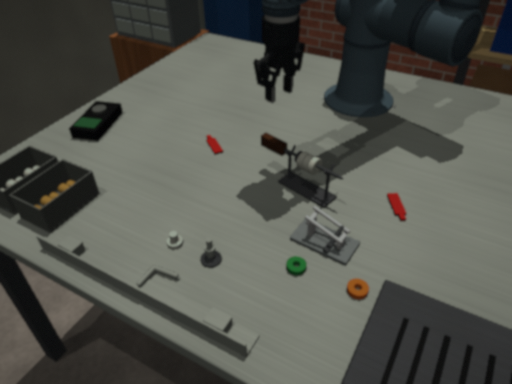

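The loaded skewer rests across both forks with its neck in one, its rod in the other and the three rings between them. The gripper is clear and the bystanders have not moved. I am handing in.

```bash
python3 -c "
from cell import ctrl
print(ctrl.hand_in(),ctrl.state()['time_s'])"
```

```text
the job is handed in; nothing more can be done
the job is handed in; nothing more can be done
```

The job is handed in at about 36 s of the 51 s allowed. The loaded skewer lies across both forks with all three rings between them, and it is released.

**What I did**
- **Tilting:** The moves cannot tilt the tool, so I gripped the handle at about 60 N. I then pivoted the skewer in the fingers to about 18.5–19° tip-down by pressing the handle's rear on a fork prong at 20–25 N grip.
- **Threading and packing:** I threaded all three rings and pushed until the stop was felt, at about 14–16 N.
- **Lifting:** Before lifting, I levered the skewer back to nearly level against the rack so the rings would not slide off, then lifted the stack and laid it on the stand.

**Last checks**
- **Picture:** The last pictures show the neck in the fork at the stand's -y end (about 28 mm behind the collar face, estimated before release) and the rod in the other fork. The rings are packed near the collar, the gripper is open about 140 mm above, and the bystanders and the green and orange rings look unmoved.
- **Position estimate:** I did not measure the final pose against the fork points; I judged it from the pictures and from the arm's position before release. That estimate put the rod axis at about 82–83 mm, slightly below the stated 85 mm fork height but inside the 8 mm limit.
- **Ring force:** Levering the skewer level needed up to about 25 N at the wrist, the highest reading of the run. The force on the rings themselves could not be read directly, so the margin to 40 N is inferred.

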